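# Clear the button tray with the flat scoop and close the storage bin

## Task

Lift the cover plate off the storage bin and lay it flat on the cutting mat, then clear the sorting tray: with the flat scoop push the loose wooden buttons against the tray's tall back wall so that they ride up onto it, lift them clear and tip them into the bin, and go back until no button is left; never touch a button with the gripper's fingers. Then lay the scoop flat in the empty tray again and lower the cover plate, kept level, over the bin's two guide pins until it rests fully home on the rim - lowered, not dropped. Leave the other things on the table where they are.

Things in the scene. Friction and masses are not known exactly. Their poses are not given: they have to be found in the camera images.
- tray: Fixed sorting tray, pale wood with white floor, 296 x 236 mm outside, 280 (x) x 220 (y) inside. Origin: centre of its underside, on the table; floor face at z = 4 mm. Side walls 18 mm high with inner faces at y = +-110 mm; low front lip 10 mm high, inner face at x = -140 mm; the tall back wall is on its +x side.
- tray_backwall (a point): Foot of the tray's tall back wall: on its inner face, at floor level (z = 4 mm), middle of its length; tray x = +140 mm, y = 0. The wall is 10 mm thick, rises to 42 mm above the table and spans the tray's width.
- scoop_grip (a point): Flat aluminium scoop, 0.22 kg; starts lying flat in the front (-x) half of the tray. This point: middle of its upright black grip, 56 mm above the scoop's underside, where to grasp; z up, x towards the scoop's front edge. Grip 20 mm thick (x), 36 wide (y), its flat top 18 mm above this point: fingers close along x.
- scoop_edge (a point): Middle of the scoop's front edge, at its underside; 95 mm ahead (+x) of the grip's axis; axes as scoop_grip. Pan 110 mm wide (105 inside), 2.5 mm thick, edge thinned to 1 mm. Measured ahead of the grip's axis: rear wall 10 to 14 mm, 26 mm high; side walls 12 to 78 mm, 16 mm high. The pan ends 12 mm behind that axis. Buttons slide off when it is tipped about 25 to 30 degrees or more.
- bin: Fixed open storage bin, white with grey ends, beside the tray (left or right of it). Origin: centre of its underside, on the table. Inside 150 (x) x 110 (y) mm, floor 5 mm up, rim at z = 50 mm all round; outside 220 (x) x 120 (y). Its grey end blocks carry the two guide pins.
- bin_pin0 (a point): Tip of the steel guide pin at the bin's x = +95 mm, y = 0, 32 mm above the rim (82 mm above the table); pin diameter 10 mm, tapered over its top 8 mm. The other, equal pin stands at x = -95 mm.
- cover_grip (a point): Plywood cover plate, 0.35 kg, at the start sitting level on the bin's rim over its two guide pins, free to lift straight up. This point: middle of its black grip, 31 mm above the plate's underside over its centre; z up. Grip 20 mm thick (x), 36 wide (y), its flat top 18 mm above this point: fingers close along x. Home on the bin this point is 81 mm above the table.
- cutting_mat: Fixed thin green cutting mat with white centre, 250 (x) x 140 (y) x 2 mm, on the other side of the tray from the bin. Origin: centre of its underside, on the table.
- cover_hole0 (a point): One through hole of the cover plate (at plate x = +95 mm, y = 0; on its upper face), diameter 13 mm, to go over a guide pin; either way round will do; the other hole is at x = -95 mm. The plate is 220 (x) x 120 (y) x 8 mm thick.
- button0_c (a point): Loose brown wooden button, 26 mm across and 12 mm thick, domed on both faces (12 g); its centre, 6 mm above what it lies on. Absent in some starts.
- button1_c (a point): As button0_c.
- button2_c (a point): As button0_c.
- button3_c (a point): As button0_c.
- button4_c (a point): As button0_c.
- button5_c (a point): As button0_c.
- button6_c (a point): As button0_c.
- button7_c (a point): As button0_c.
- stamp_a: Bystander, not to be moved: clear acrylic stamp block 60 x 50 x 12 mm with a red relief. Origin at the centre of its underside.
- stamp_b: Bystander, not to be moved: clear acrylic stamp block 40 x 40 x 12 mm. Origin at the centre of its underside.
- tape_roll: Bystander, not to be moved: roll of tape 52 mm across, 18 mm high. Origin at the centre of its underside.
- glue: Bystander, not to be moved: white glue bottle, 36 mm across, 85 mm high, orange cap. Origin at the centre of its underside.
- card_box: Bystander, not to be moved: white box of cards 70 x 90 x 35 mm. Origin at the centre of its underside.
- pen_cup: Bystander, not to be moved: green pen cup, 72 mm across, 100 mm high with pens to 160 mm. Origin at the centre of its underside.

How it is judged (in metres and radians):
On the way, in this order (a step that is already met when the one before it is completed fails the run):
1. the cover plate lies flat on the cutting mat, its middle within 6 cm of the mat's (horizontal distance between cover_grip and cutting_mat below 0.06 m and height (world z) of cover_grip below 0.04 m and angle between cover_grip's own z axis and vertical below 0.06 rad and linear speed of cover below 0.03 m/s), for 0.2 s.
2. every button lies inside the storage bin (x of button0_c in the frame of bin between -0.078 and 0.078 m and y of button0_c in the frame of bin between -0.058 and 0.058 m and z of button0_c in the frame of bin between 0 and 0.046 m and x of button1_c in the frame of bin between -0.078 and 0.078 m and y of button1_c in the frame of bin between -0.058 and 0.058 m and z of button1_c in the frame of bin between 0 and 0.046 m and x of button2_c in the frame of bin between -0.078 and 0.078 m and y of button2_c in the frame of bin between -0.058 and 0.058 m and z of button2_c in the frame of bin between 0 and 0.046 m and x of button3_c in the frame of bin between -0.078 and 0.078 m and y of button3_c in the frame of bin between -0.058 and 0.058 m and z of button3_c in the frame of bin between 0 and 0.046 m and x of button4_c in the frame of bin between -0.078 and 0.078 m and y of button4_c in the frame of bin between -0.058 and 0.058 m and z of button4_c in the frame of bin between 0 and 0.046 m and x of button5_c in the frame of bin between -0.078 and 0.078 m and y of button5_c in the frame of bin between -0.058 and 0.058 m and z of button5_c in the frame of bin between 0 and 0.046 m and x of button6_c in the frame of bin between -0.078 and 0.078 m and y of button6_c in the frame of bin between -0.058 and 0.058 m and z of button6_c in the frame of bin between 0 and 0.046 m and x of button7_c in the frame of bin between -0.078 and 0.078 m and y of button7_c in the frame of bin between -0.058 and 0.058 m and z of button7_c in the frame of bin between 0 and 0.046 m), for 0.2 s.
At the end, for the whole second after the job is handed in: Every button that is present lies inside the storage bin below the rim; the cover plate sits over both guide pins, level (within 0.03 rad) and down on the rim (within 2.5 mm); the scoop lies flat on the tray's floor (within 0.08 rad); all at rest (all of step 2 and x of cover_grip in the frame of bin between -0.004 and 0.004 m and y of cover_grip in the frame of bin between -0.004 and 0.004 m and z of cover_grip in the frame of bin between 0.078 and 0.0835 m and angle between cover_grip's own z axis and vertical below 0.03 rad and angle between the x axis of cover_grip and the x axis of bin, either way round below 0.06 rad and x of scoop_grip in the frame of tray between -0.14 and 0.14 m and y of scoop_grip in the frame of tray between -0.11 and 0.11 m and z of scoop_grip in the frame of tray between 0.055 and 0.066 m and angle between scoop_grip's own z axis and vertical below 0.08 rad and linear speed of each of cover, scoop below 0.02 m/s); the robot touches nothing.
It fails at once if the gripper's fingers touch a button (contact force between the fingers and button0 above 0.5 N or contact force between the fingers and button1 above 0.5 N or contact force between the fingers and button2 above 0.5 N or contact force between the fingers and button3 above 0.5 N or contact force between the fingers and button4 above 0.5 N or contact force between the fingers and button5 above 0.5 N or contact force between the fingers and button6 above 0.5 N or contact force between the fingers and button7 above 0.5 N).
It fails at once if a bystander (stamp block, tape roll, glue bottle, card box, pen cup) is moved more than 2 cm (distance of any of stamp_a, stamp_b, tape_roll, glue, card_box, pen_cup from where it was at the start of the episode above 0.02 m).
It fails at once if the cover plate is dropped onto the pins or rim (moving faster than 0.4 m/s within 2 cm of home) (horizontal distance between cover_grip and bin below 0.03 m and z of cover_grip in the frame of bin below 0.1 m and linear speed of cover above 0.4 m/s).
Of button0, button1, button2, button3, button4, button5, button6, button7 only 4 to 7 are there at a start; the rules pass over those that are not, and their reading is None.
At some moment in a run one of button0, button1, button2, button3, button4, button5, button6, button7 may be knocked a few centimetres aside while the robot is not near it.
Once in a run the grip may slacken for a moment while it holds something.
It also fails if it takes over 208 s, if anything falls off the work surface, if the arm or the gripper's body presses on something with over 40 N, if the wrist force passes 120 N, or if a joint passes its speed limit or range.

## Robot

A 7-joint arm with a two-finger parallel gripper is mounted at the origin on the work surface. World frame = base frame: x ahead of the robot, y to its left, z up, the work surface at z = 0. Lengths are in m, angles in degrees, forces in N, time in s.
With the tool pointing down it reaches from about 0.4 to 0.875 m from the base axis. Payload 4.4 kg.
Tool frame: the origin (TCP) lies midway between the tips of the shut fingers; the grasp point (between the pads) lies 19 mm behind it; z points along the fingers, y is the line along which they close (so a half turn about z gives the same grasp; the last joint's range is limited). The gripper opens to 85 mm and grips with 20 to 120 N. Pads are 22 mm wide; open, the fingers measure 114 mm over their backs; the gripper's body (76 mm by 85 mm) begins 54 mm behind the grasp point. The pads swing forward as they close: fully open they stand 13 mm farther back than shut.
Start: joints at [65.271, 36.005, 2.206, 86.941, -1.547, 57.084, -1.146], TCP at [0.233, -0.607, 0.231] pointing down, gripper open.
Joint ranges: [-175.42, 175.42], [-21.48, 121.26], [-71.46, 75.88], [10.55, 141.38], [-63.04, 243.04], [13.31, 113.54], [-168.57, 168.57]. Speed limits (degrees/s): [147.25, 147.25, 180, 180, 180, 180, 180].

## Interface

Orientations are given as [roll, pitch, yaw] about the fixed x, y, z axes, in that order (R = Rz(yaw) Ry(pitch) Rx(roll)).
In Python, from workcell import bot gives the robot as it stands.
- The arm moves only by the tool move_arm, never from a script. Its argument "deltas" is a list of rows, each a list of 3 entries, a list of its own where there are three numbers: the shift along the tool's x, y, z each as a share of 0.15 m, from -1 to 1, then the turn about the tool's z as a share of pi rad, from -1 to 1, then the gripper command: -1 is shut, 1 is fully open, values between are in proportion. A call has 1 to 12 rows; each row shifts and turns the commanded pose from where the row before left it, along the tool's axes as they then stand; what a row does not reach is not made up. A row lasts 1/12 s, in which the tool goes at most 41.7 mm and 7.16 degrees, less where a joint would pass 70% of its speed; a pose out of reach is approached as far as the arm can. A call with a number of a shift or a turn outside -1 to 1 is refused whole. A call with a gripper value outside its range is refused whole. The fingers move at their own pace and stop on an object; "grip_force" is the grip in N (left out, the last holds). Time passes only in rows, so rows that do not move let the fingers close. It gives the time, the measured TCP pose, the force, the opening and the grip force at its end, in the units of the state.
- bot.observe(): the state, without advancing time (a new reading comes with each control period).
- bot.get_image(name): name is "scene" or "top"; returns (picture, depth): 420x560x3 uint8, blue, green, red; 420x560 float32, m along the optical axis (not along the pixel's ray), 0 where there is no reading.
- bot.camera_info(name): a dict with "fx", "fy", "cx", "cy" (pixels), "origin" and "orientation" of the camera in the world. Camera axes: x right, y down, z forward; pixel columns grow to the right and rows downward; lengths in m; the calibration is good to about 2 mm. A picture is of the moment at which its call begins. camera_info takes no time and is no camera call.
- bot.finish_job(): hands the job in; it is judged then, once.
Trained networks look in the newest picture that a camera, given by its name, has taken for a name from the list of things; names that differ only in an ending like _2 or _b are one class to them, and where a whole thing is asked for, a point or a joint stands for the part that bears it (a point fixed in the world has none). Each returns a list of dicts, best first, with "p" (0 to 1); they miss things now and then, are a little off and sometimes report something else, mostly with a low value. They report only what shows in the picture. A call takes as long as a camera call.
- bot.trace(camera, thing): "region" (420x560 bool, what is visible of it) and "xy" ([column, row] in pixels, amid what is visible of it).
The state is a dict: "time_s": time; "qpos": joint angles; "qd": joint speeds; "tau": joint torques, N m; "tcp_pos": TCP position; "tool_rot": TCP orientation; "contact_force": force on the tool from outside, world axes, zero at the start; "wrist_torque": the same for the moment, N m; "width": finger opening in m; "grip_force": force on a finger pad.
Only numpy, scipy, OpenCV 4.12 (cv2) and the standard library are available. Lean on these libraries where they do the work, as an engineer would, in place of code of your own. Each camera call takes 0.05 s, during which the arm holds its last target. There are 200 camera calls.

## Working session

There is one attempt and no reset: what is moved stays moved. The work goes in short steps, Python scripts to look and compute and a tool call to move; the robot and the scene stay as the last step left them, time stands still between calls to the robot, and variables do not carry over. Pictures are saved under pics/ and viewed, at most 14 in all, crops included, and the job is handed in when it is done.

Besides the shell and the picture viewer there is one more tool, called after "Emit:" in YAML: its name, and indented under it one key for each argument. move_arm: Moves the arm, as the interface text tells. Its arguments: {"type":"object","properties":{"deltas":{"type":"array","items":{"type":"array"}},"grip_force":{"type":"number"}},"required":["deltas"]}

```bash
ls; mkdir -p pics
cat > h.py <<'E'
import numpy as np, cv2
from scipy.spatial.transform import Rotation as R
from workcell import bot
def cam(n):
    c=bot.camera_info(n); o=c["orientation"]
    M=np.array(o) if np.ndim(o)==2 else R.from_euler('xyz',o,degrees=True).as_matrix()
    return c,M,np.array(c["origin"])
def cloud(n,depth):
    c,M,t=cam(n); v,u=np.indices(depth.shape)
    P=np.stack([(u-c["cx"])/c["fx"]*depth,(v-c["cy"])/c["fy"]*depth,depth],-1)
    return P@M.T+t
def proj(n,p):
    c,M,t=cam(n); q=(np.asarray(p)-t)@M
    return np.array([q[...,0]/q[...,2]*c["fx"]+c["cx"],q[...,1]/q[...,2]*c["fy"]+c["cy"]]).T
def onplane(n,uv,z):
    c,M,t=cam(n); d=M@np.array([(uv[0]-c["cx"])/c["fx"],(uv[1]-c["cy"])/c["fy"],1.])
    return t+d*(z-t[2])/d[2]
E
python3 - <<'E'
from h import *
print(bot.observe())
for n in("scene","top"):
    im,d=bot.get_image(n); cv2.imwrite(f"pics/{n}0.png",im); np.save(f"{n}0.npy",d); print(bot.camera_info(n),(d>0).mean())
for th in["tray","scoop_grip","bin","cover_grip","cutting_mat","button0_c","bin_pin0","tray_backwall","scoop_edge","cover_hole0"]:
    try:
        for r in bot.trace("top",th)[:9]: print(th,round(r["p"],2),np.round(r["xy"]),r["region"].sum())
    except Exception as e: print(th,e)
E
```

```text
pics
{'time_s': 0.0, 'qpos': array([65.27233477, 36.05926139,  2.20089461, 86.99501216, -1.54479628,
       57.0815337 , -1.14503507]), 'qd': array([ 0.03694284,  0.05365356, -0.03674993, -0.0761971 , -0.05578977,
        0.01596526, -0.04836754]), 'tau': array([-5.59066175e-04, -5.63427043e+01,  1.22558691e+00, -1.93455309e+01,
        1.08634197e-02,  1.06079289e-02, -2.38655576e-05]), 'tcp_pos': array([ 0.23230762, -0.60642396,  0.23039014]), 'tool_rot': array([-1.79893853e+02,  2.24105896e-03,  2.09610499e+01]), 'contact_force': array([-0.17041839,  0.5057571 ,  1.03720953]), 'wrist_torque': array([ 0.04641321,  0.00860335, -0.04507908]), 'grip_force': 0.0, 'width': 0.0851733457503403}
{'fx': 541.419242923249, 'fy': 541.419242923249, 'cx': 284.53112193913125, 'cy': 209.99166948130556, 'origin': array([ 1.1811757 , -0.78687973,  0.9441372 ]), 'orientation': array([-131.31601799,    0.6401457 ,   38.16657763])} 0.9865348639455782
{'fx': 523.0923752777446, 'fy': 523.0923752777446, 'cx': 283.99842827598803, 'cy': 207.67342534955893, 'origin': array([ 4.45306741e-01, -1.44314961e-03,  1.60570685e+00]), 'orientation': array([-175.73763139,    0.65297452,  -90.66505459])} 0.9960034013605442
tray 0.57 [284. 198.] 6393
scoop_grip 0.59 [295. 225.] 1280
bin 0.71 [357. 160.] 15
bin 0.47 [220. 222.] 3761
cover_grip 0.88 [357. 191.] 2983
cutting_mat 0.55 [219. 223.] 3686
button0_c 0.34 [290. 142.] 177
bin_pin0 0.52 [355. 158.] 22
bin_pin0 0.31 [218. 222.] 3695
tray_backwall 0.64 [282. 199.] 6269
tray_backwall 0.16 [358. 193.] 2947
scoop_edge 0.65 [295. 224.] 1209
cover_hole0 0.84 [358. 192.] 3036
```

Run:
```python
import cv2
a=cv2.imread("pics/top0.png")[90:290,150:430]
cv2.imwrite("pics/top0c.png",cv2.resize(a,None,fx=2.8,fy=2.8,interpolation=cv2.INTER_CUBIC))
```

```text
(no output)
```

View pics/top0c.png

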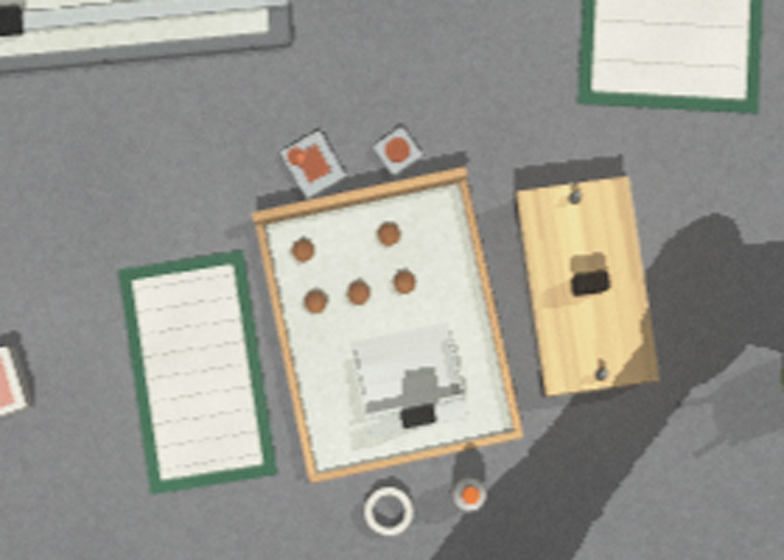

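View pics/scene0.png

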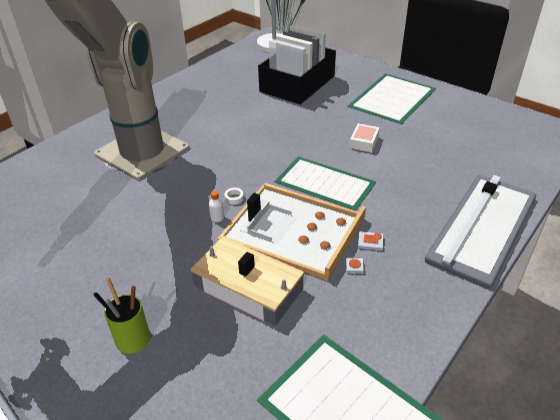

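The top view (2.8x crop) shows five buttons at (303,250), (388,233), (315,300), (358,292) and (403,282). The scoop grip is at (418,415), the cover grip at (590,280) on the bin to the right, and the mat is centred at (197,370). The scene view agrees with this. Next I'll measure poses from both cameras.

```bash
cat > meas.py <<'E'
from h import *
def rect(n,m,P,lab):
    q=P[m][:,:2].astype(np.float32); 
    r=cv2.minAreaRect((q*1000).astype(np.float32)); print(n,lab,len(q),"c",np.round(r[0],1),"size",np.round(r[1],1),"ang",round(r[2],2),"z",np.round(np.percentile(P[m][:,2],[5,50,95])*1000,1)); return r
def big(m):
    k,l,s,c=cv2.connectedComponentsWithStats(m.astype(np.uint8)); 
    return l==1+np.argmax(s[1:,4])
def buttons(n,im,P,box=None):
    h=cv2.cvtColor(im,cv2.COLOR_BGR2HSV).astype(int)
    m=(h[...,1]>100)&((h[...,0]<14)|(h[...,0]>172))&(h[...,2]<200)
    k,l,s,c=cv2.connectedComponentsWithStats(m.astype(np.uint8))
    out=[]
    for i in range(1,k):
        if s[i,4]>=15:
            p=onplane(n,c[i],.011); out.append((np.round(p[:2]*1000,1),s[i,4],np.round(c[i]),np.round(1000*np.median(P[l==i][:,2]),1)))
    return out
E
python3 - <<'E'
from meas import *
for n in("top","scene"):
    im=cv2.imread(f"pics/{n}0.png"); P=cloud(n,np.load(f"{n}0.npy")); z=P[...,2]
    near=(P[...,0]>.25)&(P[...,0]<.75)&(abs(P[...,1])<.45)
    print(n,"table z",np.median(z[near&(abs(z)<.01)]))
    cov=big(near&(z>.053)&(z<.063)); rect(n,cov,P,"cover")
    gray=im.max(2)<70
    for k in ("cover grip","scoop grip"):
        lo,hi=((.09,.11) if k[0]=="c" else (.07,.09))
        m=near&(z>lo)&(z<hi)&gray&(P[...,1]<.1); 
        if m.sum(): rect(n,big(m),P,k)
    bw=big(near&(z>.036)&(z<.047)&(im[...,0]<150)); rect(n,bw,P,"backwall?")
    h=cv2.cvtColor(im,cv2.COLOR_BGR2HSV); g=(h[...,0]>60)&(h[...,0]<95)&(h[...,1]>90)&near&(z<.02)
    rect(n,big(g),P,"mat")
    wood=near&(h[...,0]<25)&(h[...,1]>60)&(z>.003)&(z<.03); rect(n,big(cv2.dilate(wood.astype(np.uint8),np.ones((3,3)))>0)&wood,P,"tray wood")
    for b in buttons(n,im,P): print(b)
E
```

```text
top table z 0.0006704217649055044
top cover 2391 c [ 606.8 -208.1] size [220.3 121.1] ang 7.31 z [53.9 57.9 62.2]
top cover grip 101 c [ 507.8 -440.5] size [18.3 57.3] ang 89.55 z [ 96.4 101.2 106.3]
top scoop grip 62 c [469.4 -27.9] size [16.1 31.6] ang 11.82 z [73.2 77.8 82.7]
top backwall? 236 c [710.3  32.5] size [ 11.3 233.4] ang 11.66 z [36.8 41.3 45.8]
top mat 26 c [401.3 252.9] size [35.9 21.4] ang 58.61 z [-4.6  1.8  5.8]
top tray wood 805 c [565.2   1.6] size [290.6 238.9] ang 11.32 z [ 4.6 15.4 24.5]
(array([763.6, -10. ]), np.int32(55), array([291., 143.]), np.float64(14.0))
(array([750.6,  86.8]), np.int32(101), array([260., 148.]), np.float64(14.9))
(array([6.707e+02, 6.000e-01]), np.int32(40), array([288., 173.]), np.float64(14.5))
(array([653.6,  94.6]), np.int32(39), array([258., 179.]), np.float64(14.1))
(array([616.7, -15.9]), np.int32(37), array([294., 191.]), np.float64(14.9))
(array([606. ,  34.2]), np.int32(38), array([278., 194.]), np.float64(14.8))
(array([597.2,  81.6]), np.int32(37), array([262., 197.]), np.float64(14.6))
scene table z 0.0016827496833941025
[... 747 characters left out ...]
y([333.5, -30.9]), np.int32(30), array([214., 197.]), np.float64(76.1))
(array([599.3,  81.5]), np.int32(43), array([319., 215.]), np.float64(14.4))
(array([656.5,  94.5]), np.int32(49), array([340., 221.]), np.float64(14.1))
(array([608.5,  34.3]), np.int32(50), array([311., 226.]), np.float64(14.7))
(array([754.1,  92.9]), np.int32(75), array([373., 238.]), np.float64(16.2))
(array([620. , -15.8]), np.int32(51), array([303., 239.]), np.float64(14.9))
(array([ 6.735e+02, -2.000e-01]), np.int32(54), array([325., 245.]), np.float64(14.4))
(array([765.5, -10. ]), np.int32(48), array([354., 264.]), np.float64(15.7))
(array([ 432.6, -396.2]), np.int32(99), array([132., 298.]), np.float64(128.6))
```

Emit:
move_arm:
  deltas:
    - [[0,0,0],-0.0386,1]
    - [[0,0,0],-0.0386,1]
    - [[0,0,0],-0.0386,1]
    - [[0,0,0],-0.0386,1]
    - [[0,0,0],-0.0386,1]
    - [[0,0,0],-0.0386,1]
    - [[0,0,0],-0.0386,1]
    - [[0,0,0],-0.0386,1]
    - [[0,0,0],-0.0386,1]
    - [[0,0,0],-0.0386,1]
    - [[0,0,0],-0.0386,1]
    - [[0,0,0],0,1]

```text
time_s: 1.6
tcp_pos: [0.2323, -0.6071, 0.2312]
tool_rot: [180.0, -0.0, 97.5]
contact_force: [-0.8, -0.0, -0.3]
width: 0.0855
grip_force: 0.0
```

```bash
cat > plan.py <<'E'
import sys; from h import *
def plan(x,y,z,yaw=None,s=None):
    s=s or bot.observe(); p=s["tcp_pos"]; w=s["tool_rot"][2]; a=np.radians(w)
    d=np.array([x,y,z])-p
    sh=np.array([d[0]*np.cos(a)+d[1]*np.sin(a), d[0]*np.sin(a)-d[1]*np.cos(a), -d[2]])/.15
    t=0 if yaw is None else -((yaw-w+180)%360-180)/180
    print("t %.2f tcp"%s["time_s"],np.round(p*1000,1),"rot",np.round(s["tool_rot"],2),"q7 %.0f"%s["qpos"][6],"w %.1f"%(s["width"]*1000),"gf %.0f"%s["grip_force"],"F",np.round(s["contact_force"],1)); print("shift shares",np.round(sh,4),"turn share %.4f"%t)
if __name__=="__main__":
    a=[float(v) for v in sys.argv[1:]]; plan(*[v/1000 for v in a[:3]],*(a[3:] or []))
E
python3 plan.py 607 -208.5 160 97.3
```

```text
t 1.60 tcp [ 232.3 -607.1  231.2] rot [ 1.7998e+02 -1.0000e-02  9.7530e+01] q7 63 w 85.5 gf 0 F [-0.8 -0.  -0.3]
shift shares [2.3067 2.8249 0.4749] turn share 0.0013
```

Emit:
move_arm:
  deltas:
    - [[0.144,0.1766,0],0,1]
    - [[0.144,0.1766,0],0,1]
    - [[0.144,0.1766,0],0,1]
    - [[0.144,0.1766,0],0,1]
    - [[0.144,0.1766,0],0,1]
    - [[0.144,0.1766,0],0,1]
    - [[0.144,0.1766,0],0,1]
    - [[0.144,0.1766,0],0,1]
    - [[0.144,0.1766,0],0,1]
    - [[0.144,0.1766,0],0,1]
    - [[0.144,0.1766,0],0,1]
    - [[0.144,0.1766,0],0,1]

```text
time_s: 2.6
tcp_pos: [0.5154, -0.3079, 0.2316]
tool_rot: [180.0, 0.0, 97.2]
contact_force: [0.6, -0.1, -0.9]
width: 0.0854
grip_force: 0.0
```

Emit:
move_arm:
  deltas:
    - [[0.144,0.1766,0],0,1]
    - [[0.144,0.1766,0],0,1]
    - [[0.144,0.1766,0],0,1]
    - [[0.144,0.1766,0],0.001,1]
    - [[0,0,0.12],0,1]
    - [[0,0,0.12],0,1]
    - [[0,0,0.12],0,1]
    - [[0,0,0.11],0,1]
    - [[0,0,0],0,1]
    - [[0,0,0],0,1]

```text
time_s: 3.43
tcp_pos: [0.608, -0.2097, 0.1603]
tool_rot: [-179.9, -0.0, 97.1]
contact_force: [0.5, -0.1, 0.7]
width: 0.0857
grip_force: 0.0
```

```bash
python3 plan.py 607 -208.5 62 97.3
```

```text
t 3.43 tcp [ 608.  -209.7  160.3] rot [-1.7991e+02 -3.0000e-02  9.7080e+01] q7 11 w 85.7 gf 0 F [ 0.5 -0.1  0.7]
shift shares [ 0.0087 -0.0054  0.6552] turn share -0.0012
```

Emit:
move_arm:
  deltas:
    - [[0.004,-0.003,0.12],-0.001,1]
    - [[0.004,-0.003,0.12],0,1]
    - [[0,0,0.12],0,1]
    - [[0,0,0.12],0,1]
    - [[0,0,0.1],0,1]
    - [[0,0,0.075],0,1]
    - [[0,0,0],0,-1]
    - [[0,0,0],0,-1]
    - [[0,0,0],0,-1]
    - [[0,0,0],0,-1]
    - [[0,0,0],0,-1]
    - [[0,0,0],0,-1]
  grip_force: 60

```text
time_s: 4.43
tcp_pos: [0.6084, -0.2089, 0.0638]
tool_rot: [179.9, 0.0, 97.4]
contact_force: [0.7, -0.2, 2.4]
width: 0.0192
grip_force: 59.7
```

Emit:
move_arm:
  deltas:
    - [[0,0,0],0,-1]
    - [[0,0,0],0,-1]
    - [[0,0,0],0,-1]
    - [[0,0,0],0,-1]
    - [[0,0,-0.02],0,-1]
    - [[0,0,-0.05],0,-1]
    - [[0,0,-0.08],0,-1]
    - [[0,0,-0.1],0,-1]
    - [[0,0,-0.1],0,-1]
    - [[0,0,0],0,-1]
    - [[0,0,0],0,-1]
  grip_force: 60

```text
time_s: 5.35
tcp_pos: [0.6074, -0.2088, 0.116]
tool_rot: [180.0, 0.0, 97.4]
contact_force: [-0.1, 0.2, -4.4]
width: 0.0191
grip_force: 59.9
```

```bash
python3 plan.py 526 212 180 97.9
```

```text
t 5.35 tcp [ 607.4 -208.8  116. ] rot [1.7996e+02 3.0000e-02 9.7380e+01] q7 10 w 19.1 gf 60 F [-0.1  0.2 -4.4]
shift shares [ 2.8515 -0.1774 -0.4265] turn share -0.0029
```

Emit:
move_arm:
  deltas:
    - [[0.06,-0.004,-0.04],0,-1]
    - [[0.12,-0.008,-0.04],0,-1]
    - [[0.18,-0.0113,-0.04],0,-1]
    - [[0.18,-0.0113,0],0,-1]
    - [[0.18,-0.0113,0],0,-1]
    - [[0.18,-0.0113,0],0,-1]
    - [[0.18,-0.0113,0],0,-1]
    - [[0.18,-0.0113,0],0,-1]
    - [[0.18,-0.0113,0],0,-1]
    - [[0.18,-0.0113,0],0,-1]
    - [[0.18,-0.0113,0],0,-1]
    - [[0.18,-0.0113,0],0,-1]

```text
time_s: 6.35
tcp_pos: [0.5485, 0.0867, 0.1331]
tool_rot: [-179.9, -0.1, 97.5]
contact_force: [-0.2, 0.1, -4.8]
width: 0.0196
grip_force: 40.8
```

Emit:
move_arm:
  deltas:
    - [[0.18,-0.0113,0],0,-1]
    - [[0.18,-0.0113,0],0,-1]
    - [[0.18,-0.0113,0],0,-1]
    - [[0.18,-0.0113,0],0,-1]
    - [[0.12,-0.0113,0],0,-1]
    - [[0.06,-0.0113,0],0,-1]
    - [[0,0,0.02],-0.001,-1]
    - [[0,0,0.1],-0.001,-1]
    - [[0,0,0.12],-0.001,-1]
    - [[0,0,0.12],0,-1]
    - [[0,0,0.12],0,-1]
    - [[0,0,0],0,-1]

```text
time_s: 7.35
tcp_pos: [0.5207, 0.2128, 0.0578]
tool_rot: [-179.6, 0.2, 97.8]
contact_force: [-1.3, -0.7, -4.3]
width: 0.0193
grip_force: 62.0
```

```bash
python3 plan.py 526 212 16 97.9
```

```text
t 7.35 tcp [520.7 212.8  57.8] rot [-179.6     0.2    97.83] q7 -32 w 19.3 gf 62 F [-1.3 -0.7 -4.3]
shift shares [-0.01    0.0346  0.2787] turn share -0.0004
```

Emit:
move_arm:
  deltas:
    - [[0,0.03,0.08],0,-1]
    - [[0,0,0.08],0,-1]
    - [[0,0,0.05],0,-1]
    - [[0,0,0.03],0,-1]
    - [[0,0,0.02],0,-1]
    - [[0,0,0.015],0,-1]
    - [[0,0,0],0,-1]
    - [[0,0,0],0,-1]
    - [[0,0,0],0,-1]

```text
time_s: 8.1
tcp_pos: [0.5279, 0.2168, 0.0203]
tool_rot: [180.0, -0.0, 97.9]
contact_force: [-0.4, -0.2, -4.5]
width: 0.0194
grip_force: 62.2
```

Emit:
move_arm:
  deltas:
    - [[0,0,0.01],0,-1]
    - [[0,0,0.01],0,-1]
    - [[0,0,0.01],0,-1]
    - [[0,0,0],0,-1]
    - [[0,0,0],0,-1]
    - [[0,0,0],0,-1]

```text
time_s: 8.6
tcp_pos: [0.5278, 0.2166, 0.0157]
tool_rot: [180.0, 0.0, 97.9]
contact_force: [-1.4, -0.6, 3.0]
width: 0.019
grip_force: 63.0
```

Emit:
move_arm:
  deltas:
    - [[0,0,0],0,1]
    - [[0,0,0],0,1]
    - [[0,0,0],0,1]
    - [[0,0,0],0,1]
    - [[0,0,0],0,1]
    - [[0,0,-0.1],0,1]
    - [[0,0,-0.2],0,1]
    - [[0,0,-0.2],0,1]
    - [[0,0,-0.2],0,1]
    - [[0,0,-0.2],0,1]
    - [[0,0,-0.1],0,1]
    - [[0,0,0],0,1]

```text
time_s: 9.6
tcp_pos: [0.53, 0.2178, 0.1693]
tool_rot: [179.6, -0.1, 97.9]
contact_force: [0.3, 0.6, -0.3]
width: 0.0856
grip_force: 0.0
```

```bash
python3 - <<'E'
from meas import *
for n in("scene","top"):
    im,d=bot.get_image(n); cv2.imwrite(f"pics/{n}1.png",im); np.save(f"{n}1.npy",d); P=cloud(n,d);z=P[...,2]
    near=(P[...,0]>.25)&(P[...,0]<.75)&(abs(P[...,1])<.45)
    try: rect(n,big(near&(z>.005)&(z<.02)&(P[...,1]>.14)),P,"cover")
    except Exception as e: print(e)
    rect(n,big(near&(z>.046)&(z<.056)&(P[...,1]<-.13)),P,"bin rim")
    m=near&(z>.062)&(z<.086)&(P[...,1]<-.13)
    k,l,s,c=cv2.connectedComponentsWithStats(m.astype(np.uint8))
    for i in range(1,k):
        if s[i,4]>4: print(n,"pin",np.round(P[l==i].mean(0)*1000,1),s[i,4])
    m=near&(z>.066)&(z<.086)&(P[...,1]>-.13)&(P[...,1]<.1)&(im.max(2)<70)&(P[...,0]>.4)
    if m.sum(): rect(n,big(m),P,"scoop grip")
    for b in buttons(n,im,P): print(b)
E
python3 plan.py 469.5 -28 125 101.8
```

```text
scene cover 2141 c [522.8 216.7] size [244.3 148.1] ang 2.86 z [ 6.6 11.  14.8]
scene bin rim 1705 c [ 608.2 -209.1] size [221.9 126.3] ang 7.09 z [47.1 50.6 53.5]
scene pin [ 515.4 -222.2   73.3] 34
scene pin [ 703.  -198.9   72.9] 39
scene pin [ 537.2 -441.7   73.7] 40
scene scoop grip 107 c [472.9 -30.4] size [20.3 34.9] ang 10.9 z [68.  77.3 81.5]
(array([-449.4,  829.1]), np.int32(918), array([221.,  24.]), np.float64(944.1))
(array([858.7, 955.9]), np.int32(368), array([537., 106.]), np.float64(-674.9))
(array([-470.8, -169.4]), np.int32(170), array([  5., 122.]), np.float64(-707.4))
(array([333.6, -30.1]), np.int32(32), array([215., 197.]), np.float64(76.5))
(array([599.3,  81.5]), np.int32(43), array([319., 215.]), np.float64(14.9))
(array([656.5,  94.5]), np.int32(49), array([340., 221.]), np.float64(14.9))
(array([608.5,  34.3]), np.int32(50), array([311., 226.]), np.float64(14.7))
(array([752.5,  88.7]), np.int32(105), array([372., 238.]), np.float64(15.9))
(array([620. , -15.8]), np.int32(51), array([303., 239.]), np.float64(15.3))
(array([ 6.734e+02, -2.000e-01]), np.int
[... 641 characters left out ...]
. ]), np.int32(98), array([260., 148.]), np.float64(14.1))
(array([6.698e+02, 2.000e-01]), np.int32(29), array([289., 173.]), np.float64(14.9))
(array([653.4,  94.3]), np.int32(38), array([258., 179.]), np.float64(13.8))
(array([616.3, -16.4]), np.int32(29), array([294., 191.]), np.float64(15.3))
(array([605.4,  33.1]), np.int32(25), array([278., 194.]), np.float64(14.8))
(array([596.7,  81.7]), np.int32(35), array([262., 197.]), np.float64(15.7))
(array([ 532.1, -482.5]), np.int32(18), array([448., 216.]), np.float64(128.4))
t 9.70 tcp [527.8 216.5 165.6] rot [ 1.7994e+02 -1.0000e-02  9.7920e+01] q7 -29 w 85.4 gf 0 F [-0.5 -0.2 -0.4]
shift shares [-1.5611 -0.6095  0.2709] turn share -0.0216
```

View pics/scene1.png

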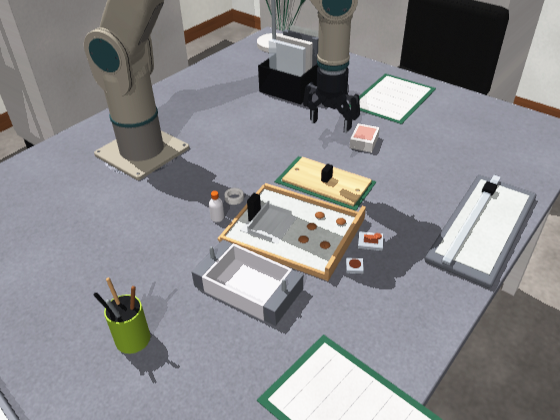

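Emit:
move_arm:
  deltas:
    - [[-0.174,-0.068,0],-0.0216,1]
    - [[-0.174,-0.068,0],0,1]
    - [[-0.174,-0.068,0],0,1]
    - [[-0.174,-0.068,0],0,1]
    - [[-0.174,-0.068,0],0,1]
    - [[-0.174,-0.068,0],0,1]
    - [[-0.174,-0.068,0],0,1]
    - [[-0.174,-0.068,0],0,1]
    - [[-0.174,-0.068,0],0,1]
    - [[0,0,0.14],0,1]
    - [[0,0,0.13],0,1]
    - [[0,0,0],0,1]

```text
time_s: 10.7
tcp_pos: [0.4805, -0.0326, 0.121]
tool_rot: [-179.5, -0.1, 101.7]
contact_force: [-0.4, 1.1, -0.6]
width: 0.0851
grip_force: 0.0
```

Emit:
move_arm:
  deltas:
    - [[0,0,0],0,1]
    - [[0,0,0],0,1]
    - [[0,0,0],0,1]

```text
time_s: 10.95
tcp_pos: [0.4845, -0.0311, 0.1253]
tool_rot: [179.9, -0.0, 101.9]
contact_force: [0.1, -1.4, 0.4]
width: 0.0854
grip_force: 0.0
```

```bash
python3 plan.py 470.5 -29 42 101.5
```

```text
t 10.95 tcp [484.5 -31.1 125.3] rot [179.95  -0.   101.87] q7 -5 w 85.4 gf 0 F [ 0.1 -1.4  0.4]
shift shares [ 0.0332 -0.0883  0.5555] turn share 0.0021
```

Emit:
move_arm:
  deltas:
    - [[0.033,-0.088,0.04],0.002,1]
    - [[0,0,0.12],0,1]
    - [[0,0,0.12],0,1]
    - [[0,0,0.12],0,1]
    - [[0,0,0.1],0,1]
    - [[0,0,0.055],0,1]
    - [[0,0,0],0,1]
    - [[0,0,0],0,-1]
    - [[0,0,0],0,-1]
    - [[0,0,0],0,-1]
    - [[0,0,0],0,-1]
    - [[0,0,0],0,-1]
  grip_force: 80

```text
time_s: 11.95
tcp_pos: [0.4705, -0.0297, 0.0422]
tool_rot: [179.9, 0.0, 101.4]
contact_force: [-0.7, 0.1, -0.2]
width: 0.0258
grip_force: 0.0
```

Emit:
move_arm:
  deltas:
    - [[0,0,0],0,-1]
    - [[0,0,0],0,-1]
    - [[0,0,0],0,-1]
    - [[0,0,0],0,-1]

```text
time_s: 12.28
tcp_pos: [0.4709, -0.0296, 0.0421]
tool_rot: [179.9, 0.0, 101.4]
contact_force: [0.2, -0.8, 5.3]
width: 0.0191
grip_force: 79.4
```

Run:
```python
from meas import *
s=bot.observe(); print(s["tcp_pos"],s["contact_force"],s["wrist_torque"],s["width"])
im,d=bot.get_image("scene"); cv2.imwrite("pics/scene2.png",cv2.resize(im[150:300,170:400],None,fx=3.4,fy=3.4,interpolation=cv2.INTER_CUBIC))
```

```text
[ 0.47086925 -0.02956042  0.04208514] [ 0.18121805 -0.75554671  5.30710022] [-0.01440248 -0.10761565 -0.00054054] 0.019073100917514966
```

View pics/scene2.png

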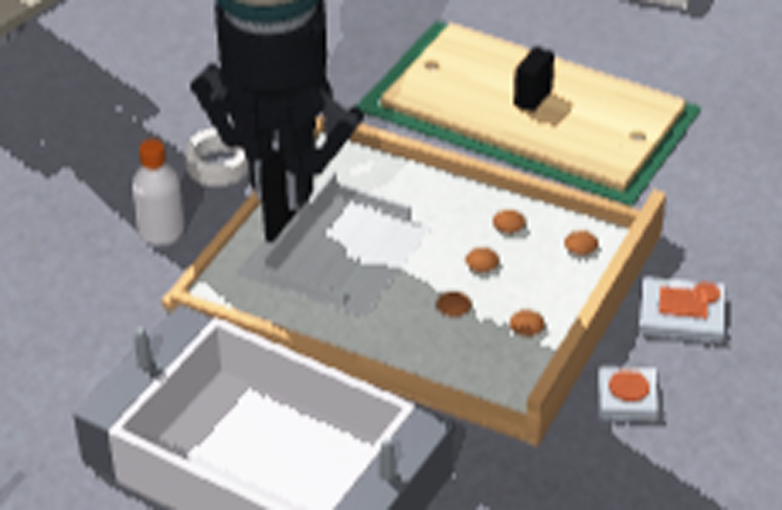

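Emit:
move_arm:
  deltas:
    - [[0,0,-0.053],0,-1]
    - [[0.05,0,0],0,-1]
    - [[0.1,0,0],0,-1]
    - [[0.113,0,0],0,-1]
    - [[0.1,0,0],0,-1]
    - [[0.05,0,0],0,-1]
    - [[0,0,0],0,-1]
    - [[0,0,0.03],0,-1]
    - [[0,0,0.023],0,-1]
    - [[0,0,0.005],0,-1]
    - [[0,0,0],0,-1]

```text
time_s: 13.25
tcp_pos: [0.4584, 0.0305, 0.0418]
tool_rot: [179.9, 0.0, 101.4]
contact_force: [-3.3, 0.5, 17.1]
width: 0.0191
grip_force: 81.8
```

```bash
python3 plan.py 604 61 42 101.6
```

```text
t 13.25 tcp [458.4  30.5  41.8] rot [1.7990e+02 4.0000e-02 1.0139e+02] q7 -16 w 19.1 gf 82 F [-3.3  0.5 17.1]
shift shares [ 0.0074  0.9914 -0.001 ] turn share -0.0011
```

Emit:
move_arm:
  deltas:
    - [[0,0.04,-0.002],-0.001,-1]
    - [[0.001,0.08,0],0,-1]
    - [[0.001,0.08,0],0,-1]
    - [[0.001,0.08,0],0,-1]
    - [[0.001,0.08,0],0,-1]
    - [[0.001,0.07,0],0,-1]
    - [[0.001,0.06,0],0,-1]
    - [[0.001,0.06,0],0,-1]
    - [[0,0.06,0],0,-1]
    - [[0,0.05,0],0,-1]
    - [[0,0.05,0],0,-1]
    - [[0,0.04,0],0,-1]

```text
time_s: 14.25
tcp_pos: [0.5621, 0.0515, 0.0417]
tool_rot: [-179.3, 0.2, 101.5]
contact_force: [-17.3, -3.2, 25.5]
width: 0.0196
grip_force: 82.8
```

Emit:
move_arm:
  deltas:
    - [[0,0.04,0],0,-1]
    - [[0,0.04,0],0,-1]
    - [[0,0.03,0],0,-1]
    - [[0,0.03,0],0,-1]
    - [[0,0.02,0],0,-1]
    - [[0,0.02,0],0,-1]
    - [[0,0.02,0],0,-1]
    - [[0,0,0],0,-1]

```text
time_s: 14.92
tcp_pos: [0.5927, 0.0579, 0.0417]
tool_rot: [-179.5, 0.1, 101.5]
contact_force: [-11.2, -2.6, 19.0]
width: 0.0189
grip_force: 82.2
```

```bash
python3 plan.py 604 61 42 101.6;  python3 - <<'E'
from meas import *
im,d=bot.get_image("scene"); cv2.imwrite("pics/scene3.png",cv2.resize(im[150:300,200:400],None,fx=4,fy=4,interpolation=cv2.INTER_CUBIC))
for b in buttons("scene",im,cloud("scene",d)):
   if 400<b[0][0]<800: print(b)
E
```

```text
t 14.92 tcp [592.7  57.9  41.7] rot [-1.7945e+02  1.3000e-01  1.0151e+02] q7 -13 w 18.9 gf 82 F [-11.2  -2.6  19. ]
shift shares [ 0.0052  0.0781 -0.0021] turn share -0.0005
(array([667.3,  99.1]), np.int32(73), array([345., 222.]), np.float64(18.2))
(array([685.8,  52. ]), np.int32(33), array([341., 235.]), np.float64(17.1))
(array([751.5,  87.3]), np.int32(89), array([371., 239.]), np.float64(16.1))
(array([620. , -15.8]), np.int32(51), array([303., 239.]), np.float64(15.2))
(array([673.2,   0.9]), np.int32(58), array([325., 244.]), np.float64(15.5))
(array([764.4,  -7.6]), np.int32(77), array([355., 263.]), np.float64(16.1))
(array([ 431.5, -395.3]), np.int32(97), array([132., 298.]), np.float64(130.5))
```

View pics/scene3.png

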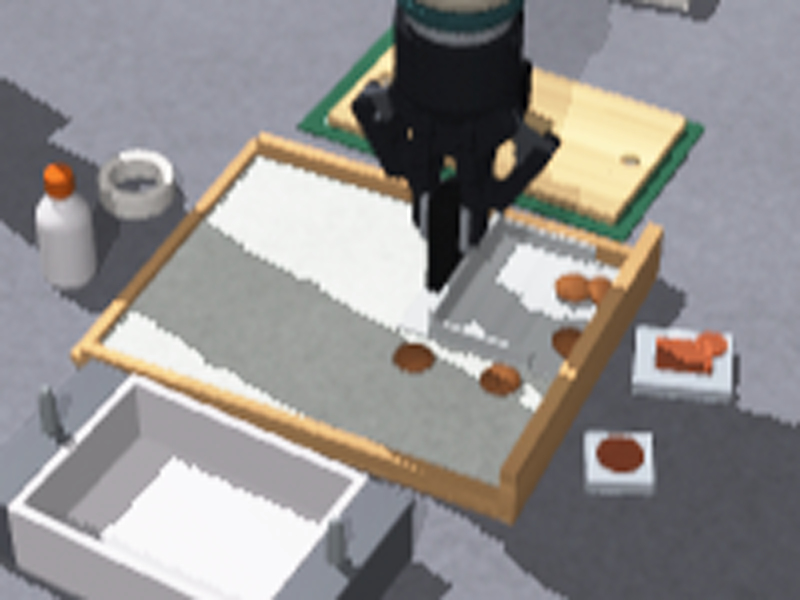

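Emit:
move_arm:
  deltas:
    - [[0,0.015,-0.001],0,-1]
    - [[0,0.015,0],0,-1]
    - [[0,0.015,0],0,-1]
    - [[0,0.015,0],0,-1]
    - [[0,0.015,0],0,-1]
    - [[0,0.01,0],0,-1]
    - [[0,0,0],0,-1]
    - [[0,0,0],0,-1]

```text
time_s: 15.63
tcp_pos: [0.6046, 0.0604, 0.0417]
tool_rot: [-179.4, 0.1, 101.5]
contact_force: [-13.2, -3.2, 18.1]
width: 0.0192
grip_force: 82.1
```

```bash
python3 plan.py 604 61 42 101.6;  python3 - <<'E'
from meas import *
im,d=bot.get_image("scene"); P=cloud("scene",d)
for b in buttons("scene",im,P):
   if 400<b[0][0]<800: print(b)
E
```

```text
t 15.63 tcp [604.6  60.4  41.7] rot [-1.7940e+02  1.3000e-01  1.0151e+02] q7 -12 w 19.2 gf 82 F [-13.2  -3.2  18.1]
shift shares [ 0.0049 -0.0032 -0.002 ] turn share -0.0005
(array([668.2, 100.7]), np.int32(71), array([346., 222.]), np.float64(19.0))
(array([685.4,  54. ]), np.int32(35), array([341., 235.]), np.float64(16.7))
(array([750.8,  87.5]), np.int32(96), array([371., 238.]), np.float64(16.0))
(array([620. , -15.8]), np.int32(51), array([303., 239.]), np.float64(15.5))
(array([673. ,   0.9]), np.int32(60), array([325., 244.]), np.float64(14.2))
(array([764.4,  -7.6]), np.int32(77), array([355., 263.]), np.float64(15.9))
(array([ 431.7, -395.4]), np.int32(98), array([132., 298.]), np.float64(130.9))
```

Emit:
move_arm:
  deltas:
    - [[0,0.008,0],0,-1]
    - [[0,0.008,0],0,-1]
    - [[0,0.008,0],0,-1]
    - [[0,0,0],0,-1]
    - [[0,0,0],0,-1]

```text
time_s: 16.1
tcp_pos: [0.6047, 0.0604, 0.0419]
tool_rot: [-179.0, 0.2, 101.5]
contact_force: [-22.7, -4.5, 27.3]
width: 0.0191
grip_force: 83.1
```

Emit:
move_arm:
  deltas:
    - [[0,-0.006,-0.002],0,-1]
    - [[0,-0.006,-0.01],0,-1]
    - [[0,0,-0.02],0,-1]
    - [[0,0,-0.03],0,-1]
    - [[0,0,-0.04],0,-1]
    - [[0,0,-0.04],0,-1]
    - [[0,0,-0.05],0,-1]
    - [[0,0,-0.05],0,-1]
    - [[0,0,-0.04],0,-1]
    - [[0,0,-0.02],0,-1]
    - [[0,0,0],0,-1]
    - [[0,0,0],0,-1]

```text
time_s: 17.1
tcp_pos: [0.612, 0.0631, 0.0863]
tool_rot: [179.9, 0.0, 101.6]
contact_force: [-0.0, -0.2, -2.4]
width: 0.0193
grip_force: 79.6
```

```bash
python3 plan.py 604 61 100 101.6;  python3 - <<'E'
from meas import *
im,d=bot.get_image("scene"); cv2.imwrite("pics/scene4.png",cv2.resize(im[150:300,200:400],None,fx=4,fy=4,interpolation=cv2.INTER_CUBIC))
P=cloud("scene",d)
for b in buttons("scene",im,P):
   if 400<b[0][0]<800: print(b)
E
```

```text
t 17.10 tcp [612.   63.1  86.3] rot [1.7994e+02 1.0000e-02 1.0157e+02] q7 -11 w 19.3 gf 80 F [-0.  -0.2 -2.4]
shift shares [-0.0032 -0.0554 -0.0911] turn share -0.0002
(array([654.8, 149.2]), np.int32(97), array([352., 210.]), np.float64(63.2))
(array([672.4, 100.9]), np.int32(53), array([347., 222.]), np.float64(61.6))
(array([750.7,  87.2]), np.int32(95), array([371., 238.]), np.float64(16.2))
(array([620. , -15.8]), np.int32(51), array([303., 239.]), np.float64(14.7))
(array([673.2,   0.9]), np.int32(58), array([325., 244.]), np.float64(14.2))
(array([764.4,  -7.7]), np.int32(76), array([355., 263.]), np.float64(15.4))
(array([ 431.6, -395.3]), np.int32(96), array([132., 298.]), np.float64(131.6))
```

View pics/scene4.png

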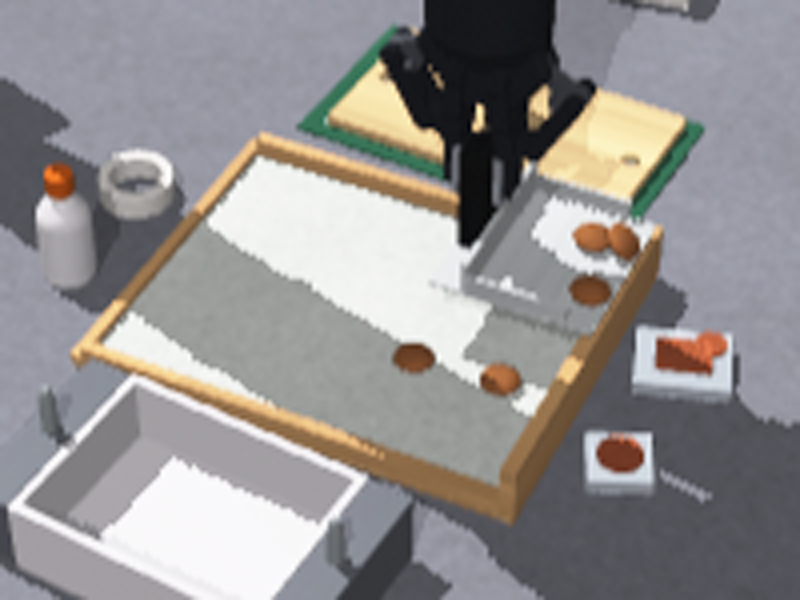

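Emit:
move_arm:
  deltas:
    - [[0,-0.01,-0.02],0,-1]
    - [[0,-0.02,-0.04],0,-1]
    - [[0,-0.035,-0.04],0,-1]
    - [[0,-0.045,-0.04],0,-1]
    - [[0,-0.055,-0.02],0,-1]
    - [[0,-0.055,0],0,-1]
    - [[0,-0.055,0],0,-1]
    - [[0,-0.045,0],0,-1]
    - [[0,-0.03,0],0,-1]
    - [[0,-0.015,0],0,-1]
    - [[0,0,0],0,-1]

```text
time_s: 18.07
tcp_pos: [0.5572, 0.0526, 0.1105]
tool_rot: [-180.0, 0.0, 101.6]
contact_force: [-0.1, 0.2, -1.9]
width: 0.0192
grip_force: 79.6
```

Emit:
move_arm:
  deltas:
    - [[0,0.16,0],0,-1]
    - [[0,0.11,0],0,-1]
    - [[0,0.08,0],0,-1]
    - [[0,0.05,0],0,-1]
    - [[0,0.02,0],0,-1]
    - [[0,0,0],0,-1]
    - [[0,0,0],0,-1]

```text
time_s: 18.65
tcp_pos: [0.6186, 0.0653, 0.1102]
tool_rot: [-179.9, 0.0, 101.6]
contact_force: [-0.6, -0.9, -1.5]
width: 0.019
grip_force: 79.6
```

```bash
python3 plan.py 593 -91 110 7.1;  python3 - <<'E'
from meas import *
im,d=bot.get_image("scene"); cv2.imwrite("pics/scene5.png",cv2.resize(im[150:300,200:400],None,fx=4,fy=4,interpolation=cv2.INTER_CUBIC))
P=cloud("scene",d)
for b in buttons("scene",im,P):
   if 400<b[0][0]<800: print(b)
E
```

```text
t 18.65 tcp [618.6  65.3 110.2] rot [-179.92    0.    101.64] q7 -10 w 19.0 gf 80 F [-0.6 -0.9 -1.5]
shift shares [-0.9859 -0.3772  0.0015] turn share 0.5252
(array([645.7, 175.2]), np.int32(102), array([354., 203.]), np.float64(85.7))
(array([662.9, 128.1]), np.int32(55), array([350., 215.]), np.float64(84.6))
(array([750.9,  88.6]), np.int32(109), array([371., 238.]), np.float64(16.2))
(array([620. , -15.8]), np.int32(51), array([303., 239.]), np.float64(15.6))
(array([673.2,   0.9]), np.int32(58), array([325., 244.]), np.float64(14.3))
(array([764.3,  -8.1]), np.int32(74), array([355., 263.]), np.float64(15.9))
(array([ 431.5, -395.3]), np.int32(97), array([132., 298.]), np.float64(132.6))
```

View pics/scene5.png

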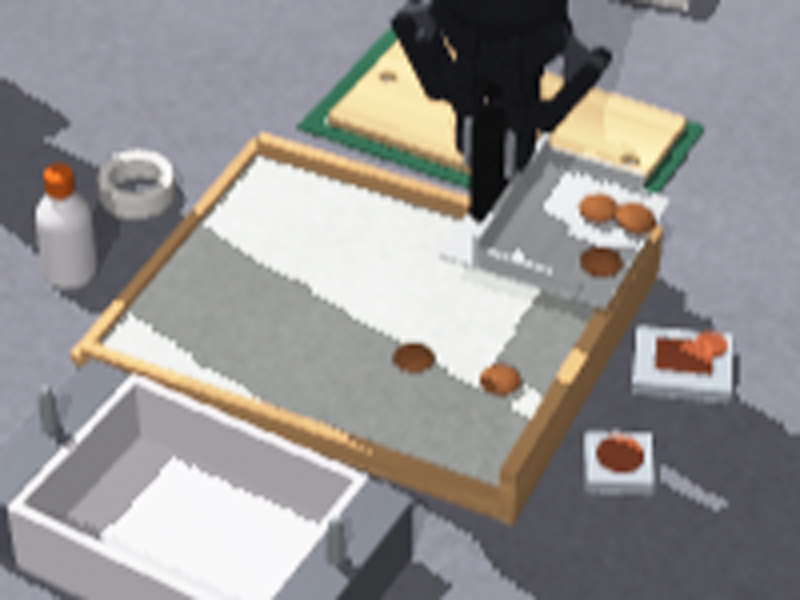

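Emit:
move_arm:
  deltas:
    - [[0,-0.02,0],0.01,-1]
    - [[0,-0.03,0],0.02,-1]
    - [[0,0,0],0.03,-1]
    - [[0,0,0],0.03,-1]
    - [[0,0,0],0.03,-1]
    - [[0,0,0],0.03,-1]
    - [[0,0,0],0.03,-1]
    - [[0,0,0],0.03,-1]
    - [[0,0,0],0.03,-1]
    - [[0,0,0],0.03,-1]
    - [[0,0,0],0.03,-1]
    - [[0,0,0],0.03,-1]

```text
time_s: 19.7
tcp_pos: [0.6113, 0.0641, 0.1108]
tool_rot: [-180.0, 0.0, 41.9]
contact_force: [-0.1, 0.3, -1.8]
width: 0.0187
grip_force: 79.6
```

Emit:
move_arm:
  deltas:
    - [[0,0,0],0.03,-1]
    - [[0,0,0],0.03,-1]
    - [[0,0,0],0.03,-1]
    - [[0,0,0],0.03,-1]
    - [[0,0,0],0.03,-1]
    - [[0,0,0],0.025,-1]
    - [[0,0,0],0.015,-1]
    - [[0,0,0],0.005,-1]
    - [[0,0,0],0,-1]
    - [[0,0,0],0,-1]

```text
time_s: 20.53
tcp_pos: [0.6118, 0.0642, 0.1107]
tool_rot: [-180.0, 0.0, 7.2]
contact_force: [0.0, -0.3, -2.2]
width: 0.019
grip_force: 79.6
```

```bash
python3 plan.py 593.2 -89.9 110 7.1
```

```text
t 20.53 tcp [611.8  64.2 110.7] rot [-179.99    0.      7.17] q7 -81 w 19.0 gf 80 F [ 0.  -0.3 -2.2]
shift shares [-0.2512  1.004   0.0046] turn share 0.0004
```

Emit:
move_arm:
  deltas:
    - [[-0.01,0.04,0],0,-1]
    - [[-0.02,0.08,0],0,-1]
    - [[-0.03,0.12,0],0,-1]
    - [[-0.033,0.13,0],0,-1]
    - [[-0.033,0.13,0],0,-1]
    - [[-0.033,0.13,0],0,-1]
    - [[-0.033,0.13,0],0,-1]
    - [[-0.03,0.12,0],0,-1]
    - [[-0.02,0.08,0],0,-1]
    - [[-0.01,0.04,0],0,-1]
    - [[0,0,0],0,-1]

```text
time_s: 21.45
tcp_pos: [0.5927, -0.0921, 0.1107]
tool_rot: [179.9, 0.0, 6.9]
contact_force: [0.9, 0.4, -3.3]
width: 0.0193
grip_force: 79.6
```

Emit:
move_arm:
  deltas:
    - [[0,0,0.02],0,-1]
    - [[0,0,0.04],0,-1]
    - [[0,0,0.03],0,-1]
    - [[0,0,0.01],0,-1]
    - [[0,0,0],0,-1]

```text
time_s: 21.87
tcp_pos: [0.5927, -0.0883, 0.0946]
tool_rot: [-180.0, 0.1, 7.2]
contact_force: [0.1, 0.4, -2.5]
width: 0.0193
grip_force: 79.6
```

```bash
python3 plan.py 593.2 -89.9 95 7.1;  python3 - <<'E'
from meas import *
im,d=bot.get_image("scene"); cv2.imwrite("pics/scene6.png",cv2.resize(im[150:300,200:400],None,fx=4,fy=4,interpolation=cv2.INTER_CUBIC))
E
```

```text
t 21.87 tcp [592.7 -88.3  94.6] rot [-1.7996e+02  9.0000e-02  7.2200e+00] q7 -67 w 19.3 gf 80 F [ 0.1  0.4 -2.5]
shift shares [ 0.0018  0.0107 -0.0026] turn share 0.0006
```

View pics/scene6.png

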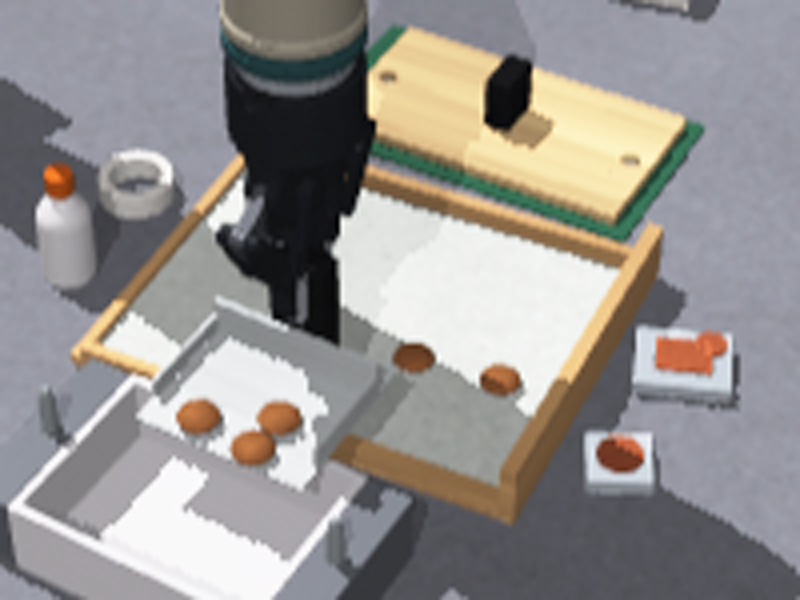

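Emit:
move_arm:
  deltas:
    - [[0,0.05,0],0,-1]
    - [[0,0.1,0],0,-1]
    - [[0,0.12,0],0,-1]
    - [[0,-0.25,0],0,-1]
    - [[0,-0.03,0],0,-1]
    - [[0,0,0],0,-1]
    - [[0,0,0],0,-1]
    - [[0,0,0],0,-1]

```text
time_s: 22.58
tcp_pos: [0.5934, -0.0889, 0.0959]
tool_rot: [179.9, -0.0, 7.1]
contact_force: [0.8, 0.0, -1.9]
width: 0.0189
grip_force: 79.8
```

```bash
python3 plan.py 593.2 -89.9 95 7.1;  python3 - <<'E'
from meas import *
im,d=bot.get_image("scene"); cv2.imwrite("pics/scene7.png",cv2.resize(im[170:300,200:330],None,fx=4,fy=4,interpolation=cv2.INTER_CUBIC))
E
```

```text
t 22.58 tcp [593.4 -88.9  95.9] rot [ 1.7994e+02 -4.0000e-02  7.1200e+00] q7 -67 w 18.9 gf 80 F [ 0.8  0.  -1.9]
shift shares [-0.0021  0.0062  0.006 ] turn share 0.0001
```

View pics/scene7.png

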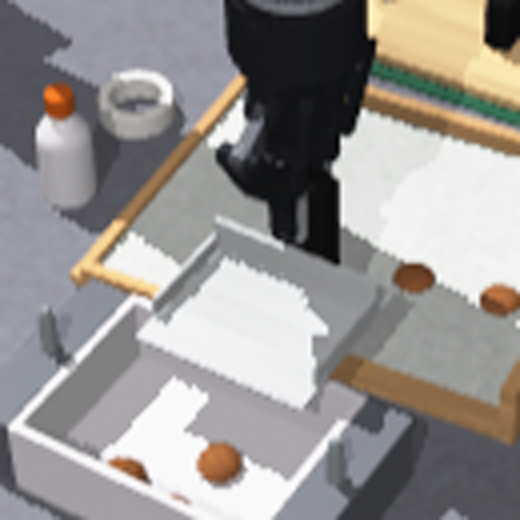

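Emit:
move_arm:
  deltas:
    - [[0,-0.05,-0.15],0,-1]
    - [[0,-0.05,-0.12],0,-1]
    - [[0,0,0],-0.037,-1]
    - [[0,0,0],-0.037,-1]
    - [[0,0,0],-0.037,-1]
    - [[0,0,0],-0.037,-1]
    - [[0,0,0],-0.037,-1]
    - [[0,0,0],-0.037,-1]
    - [[0,0,0],-0.037,-1]
    - [[0,0,0],-0.037,-1]
    - [[0,0,0],-0.037,-1]
    - [[0,0,0],-0.037,-1]

```text
time_s: 23.63
tcp_pos: [0.5912, -0.0744, 0.1361]
tool_rot: [180.0, 0.1, 74.0]
contact_force: [0.4, 0.6, -3.1]
width: 0.0192
grip_force: 79.9
```

Emit:
move_arm:
  deltas:
    - [[0,0,0],-0.037,-1]
    - [[0,0,0],-0.037,-1]
    - [[0,0,0],-0.037,-1]
    - [[0,0,0],-0.037,-1]
    - [[0,0,0],-0.006,-1]
    - [[0,0,0],0,-1]
    - [[0,0,0],0,-1]

```text
time_s: 24.22
tcp_pos: [0.5911, -0.0738, 0.136]
tool_rot: [-180.0, 0.0, 101.2]
contact_force: [-0.4, 0.9, -2.0]
width: 0.019
grip_force: 79.9
```

```bash
python3 plan.py 491.6 -39.8 55 101.5;  python3 - <<'E'
from meas import *
for n in("scene","top"):
  im,d=bot.get_image(n)
  for b in buttons(n,im,cloud(n,d)):
    if 400<b[0][0]<800: print(n,b)
E
```

```text
t 24.22 tcp [591.1 -73.8 136. ] rot [-1.7999e+02  2.0000e-02  1.0125e+02] q7 2 w 19.0 gf 80 F [-0.4  0.9 -2. ]
shift shares [ 0.3517 -0.6065  0.5402] turn share -0.0014
scene (array([760.7,  94. ]), np.int32(27), array([376., 239.]), np.float64(15.0))
scene (array([745.1,  89.6]), np.int32(18), array([369., 237.]), np.float64(15.7))
scene (array([ 6.733e+02, -2.000e-01]), np.int32(55), array([325., 245.]), np.float64(14.3))
scene (array([765.5, -11.3]), np.int32(35), array([354., 264.]), np.float64(16.1))
scene (array([ 622. , -202.3]), np.int32(66), array([254., 285.]), np.float64(16.0))
scene (array([ 584.5, -236.3]), np.int32(22), array([232., 287.]), np.float64(17.3))
scene (array([ 431.5, -395.3]), np.int32(96), array([132., 298.]), np.float64(131.9))
top (array([763.4,  -9.9]), np.int32(56), array([291., 143.]), np.float64(14.2))
top (array([750.6,  86.9]), np.int32(99), array([260., 148.]), np.float64(14.5))
top (array([670.1,   4.7]), np.int32(20), array([287., 173.]), np.float64(15.9))
top (array([ 623.3, -248.5]), np.int32(41), array([370., 187.]), np.float64(16.1))
top (array([ 619.7, -202.6]), np.int32(41), array([355., 189.]), np.float64(16.1))
top (array([ 582.4, -244.2]), np.int32(39), array([369., 201.]), np.float64(17.5))
top (array([ 531.5, -482.4]), np.int32(17), array([448., 216.]), np.float64(129.7))
```

Emit:
move_arm:
  deltas:
    - [[0.05,-0.1,0],-0.001,-1]
    - [[0.075,-0.13,0],0,-1]
    - [[0.075,-0.13,0],0,-1]
    - [[0.075,-0.13,0],0,-1]
    - [[0.076,-0.116,0.05],0,-1]
    - [[0,0,0.12],0,-1]
    - [[0,0,0.12],0,-1]
    - [[0,0,0.12],0,-1]
    - [[0,0,0.1],0,-1]
    - [[0,0,0.03],0,-1]
    - [[0,0,0],0,-1]
    - [[0,0,0],0,-1]

```text
time_s: 25.32
tcp_pos: [0.4919, -0.0397, 0.0554]
tool_rot: [180.0, 0.0, 101.6]
contact_force: [-0.2, -0.7, -2.3]
width: 0.019
grip_force: 79.8
```

```bash
python3 plan.py 618.7 -12.6 41.8 101.5;  python3 - <<'E'
from meas import *
for n in("scene","top"):
  im,d=bot.get_image(n)
  for b in buttons(n,im,cloud(n,d)):
    if 550<b[0][0]<740: print(n,b)
E
```

```text
t 25.32 tcp [491.9 -39.7  55.4] rot [1.7997e+02 1.0000e-02 1.0161e+02] q7 -6 w 19.0 gf 80 F [-0.2 -0.7 -2.3]
shift shares [0.0066 0.8642 0.0908] turn share 0.0006
scene (array([620. , -15.8]), np.int32(51), array([303., 239.]), np.float64(14.9))
scene (array([ 6.735e+02, -2.000e-01]), np.int32(54), array([325., 245.]), np.float64(14.2))
scene (array([ 584.5, -236.3]), np.int32(22), array([232., 287.]), np.float64(16.8))
top (array([6.701e+02, 3.000e-01]), np.int32(37), array([288., 173.]), np.float64(14.8))
top (array([ 668.9, -216.4]), np.int32(39), array([359., 173.]), np.float64(14.7))
top (array([ 622.7, -248.5]), np.int32(39), array([370., 188.]), np.float64(13.9))
top (array([617.4, -15.7]), np.int32(36), array([294., 190.]), np.float64(15.6))
top (array([ 582.4, -244.2]), np.int32(39), array([369., 201.]), np.float64(14.4))
```

Emit:
move_arm:
  deltas:
    - [[0,0,0.04],0,-1]
    - [[0,0,0.03],0,-1]
    - [[0,0,0.015],0,-1]
    - [[0,0,0.005],0,-1]
    - [[0,0.03,0],0,-1]
    - [[0,0.06,0],0,-1]
    - [[0,0.07,0],0,-1]
    - [[0,0.07,0],0,-1]
    - [[0,0.06,0],0,-1]
    - [[0,0.06,0],0,-1]
    - [[0,0.06,0],0,-1]
    - [[0,0.05,0],0,-1]

```text
time_s: 26.42
tcp_pos: [0.5577, -0.0265, 0.0417]
tool_rot: [-179.8, 0.0, 101.6]
contact_force: [-3.9, -1.4, 7.0]
width: 0.0187
grip_force: 81.4
```

Emit:
move_arm:
  deltas:
    - [[0.001,0.05,0],0,-1]
    - [[0.001,0.05,0],0,-1]
    - [[0.001,0.05,0],0,-1]
    - [[0.001,0.05,0],0,-1]
    - [[0.001,0.045,0],0,-1]
    - [[0.001,0.04,0],0,-1]
    - [[0,0.03,0],0,-1]
    - [[0,0.03,0],0,-1]
    - [[0,0.02,0],0,-1]
    - [[0,0.02,0],0,-1]
    - [[0,0.015,0],0,-1]
    - [[0,0,0],0,-1]

```text
time_s: 27.42
tcp_pos: [0.616, -0.0137, 0.0417]
tool_rot: [-179.8, 0.0, 101.6]
contact_force: [-3.7, -0.7, 5.8]
width: 0.0189
grip_force: 81.4
```

```bash
python3 plan.py 618.7 -12.6 41.8 101.5;  python3 - <<'E'
from meas import *
for n in("scene","top"):
  im,d=bot.get_image(n)
  for b in buttons(n,im,cloud(n,d)):
    if 550<b[0][0]<740: print(n,b)
E
```

```text
t 27.42 tcp [616.  -13.7  41.7] rot [-1.7975e+02  4.0000e-02  1.0161e+02] q7 -5 w 18.9 gf 81 F [-3.7 -0.7  5.8]
shift shares [ 0.0032  0.0191 -0.0004] turn share 0.0006
scene (array([694.5,   8.6]), np.int32(65), array([334., 247.]), np.float64(18.4))
scene (array([ 584.5, -236.3]), np.int32(22), array([232., 287.]), np.float64(17.4))
top (array([ 668.9, -216.4]), np.int32(39), array([359., 173.]), np.float64(16.0))
top (array([ 622.8, -248.4]), np.int32(38), array([370., 188.]), np.float64(16.1))
top (array([ 582.4, -244.2]), np.int32(39), array([369., 201.]), np.float64(16.4))
```

Emit:
move_arm:
  deltas:
    - [[0,0.012,0],0,-1]
    - [[0,0.012,0],0,-1]
    - [[0,0.012,0],0,-1]
    - [[0,0.01,0],0,-1]
    - [[0,0,0],0,-1]
    - [[0,0,0],0,-1]
    - [[0,0,0],0,-1]

```text
time_s: 28.1
tcp_pos: [0.6195, -0.0129, 0.0418]
tool_rot: [-179.4, 0.0, 101.6]
contact_force: [-12.1, -1.6, 12.8]
width: 0.0188
grip_force: 81.8
```

Against the wall. Now lift, draw back gently and jerk forward to seat the buttons, as before.

Emit:
move_arm:
  deltas:
    - [[0,-0.012,-0.002],0,-1]
    - [[0,-0.008,-0.01],0,-1]
    - [[0,0,-0.02],0,-1]
    - [[0,0,-0.03],0,-1]
    - [[0,0,-0.04],0,-1]
    - [[0,0,-0.05],0,-1]
    - [[0,0,-0.06],0,-1]
    - [[0,0,-0.07],0,-1]
    - [[0,0,-0.07],0,-1]
    - [[0,0,-0.06],0,-1]
    - [[0,0,-0.04],0,-1]
    - [[0,0,-0.01],0,-1]

```text
time_s: 29.1
tcp_pos: [0.6238, -0.0117, 0.1133]
tool_rot: [179.7, 0.0, 101.6]
contact_force: [0.1, 0.5, -2.1]
width: 0.0189
grip_force: 79.9
```

Emit:
move_arm:
  deltas:
    - [[0,-0.01,0],0,-1]
    - [[0,-0.025,0],0,-1]
    - [[0,-0.04,0],0,-1]
    - [[0,-0.05,0],0,-1]
    - [[0,-0.055,0],0,-1]
    - [[0,-0.055,0],0,-1]
    - [[0,-0.045,0],0,-1]
    - [[0,-0.03,0],0,-1]
    - [[0,-0.015,0],0,-1]
    - [[0,0,0],0,-1]

```text
time_s: 29.93
tcp_pos: [0.5733, -0.0221, 0.111]
tool_rot: [-180.0, 0.0, 101.6]
contact_force: [0.6, 0.4, -2.0]
width: 0.019
grip_force: 79.8
```

Emit:
move_arm:
  deltas:
    - [[0,0.16,0],0,-1]
    - [[0,0.11,0],0,-1]
    - [[0,0.08,0],0,-1]
    - [[0,0.05,0],0,-1]
    - [[0,0.02,0],0,-1]
    - [[0,0,0],0,-1]
    - [[0,0,0],0,-1]

```text
time_s: 30.52
tcp_pos: [0.6346, -0.0094, 0.1106]
tool_rot: [-179.9, 0.0, 101.6]
contact_force: [-0.2, 0.6, -2.7]
width: 0.0194
grip_force: 79.7
```

```bash
python3 plan.py 592.2 -81.8 110 7.1;  python3 - <<'E'
from meas import *
im,d=bot.get_image("scene"); cv2.imwrite("pics/scene8.png",cv2.resize(im[150:300,200:400],None,fx=4,fy=4,interpolation=cv2.INTER_CUBIC))
E
```

```text
t 30.52 tcp [634.6  -9.4 110.6] rot [-179.92    0.    101.63] q7 -3 w 19.4 gf 80 F [-0.2  0.6 -2.7]
shift shares [-0.4157 -0.3744  0.0039] turn share 0.5252
```

View pics/scene8.png

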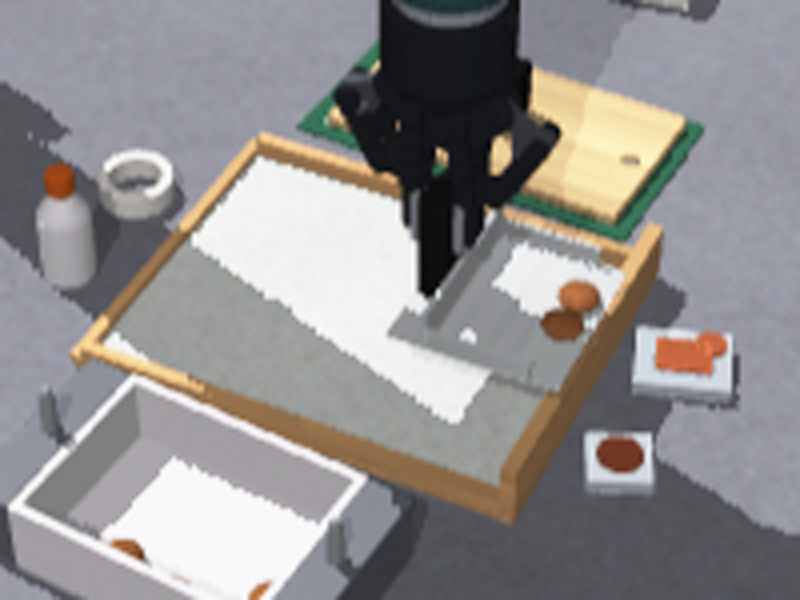

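Emit:
move_arm:
  deltas:
    - [[0,-0.02,0],0.01,-1]
    - [[0,-0.03,0],0.02,-1]
    - [[0,0,0],0.03,-1]
    - [[0,0,0],0.03,-1]
    - [[0,0,0],0.03,-1]
    - [[0,0,0],0.03,-1]
    - [[0,0,0],0.03,-1]
    - [[0,0,0],0.03,-1]
    - [[0,0,0],0.03,-1]
    - [[0,0,0],0.03,-1]
    - [[0,0,0],0.03,-1]
    - [[0,0,0],0.03,-1]

```text
time_s: 31.57
tcp_pos: [0.6273, -0.0107, 0.111]
tool_rot: [-180.0, 0.0, 41.9]
contact_force: [0.2, -0.3, -3.2]
width: 0.019
grip_force: 79.9
```

Emit:
move_arm:
  deltas:
    - [[0,0,0],0.03,-1]
    - [[0,0,0],0.03,-1]
    - [[0,0,0],0.03,-1]
    - [[0,0,0],0.03,-1]
    - [[0,0,0],0.03,-1]
    - [[0,0,0],0.025,-1]
    - [[0,0,0],0.015,-1]
    - [[0,0,0],0.005,-1]
    - [[0,0,0],0,-1]
    - [[0,0,0],0,-1]

```text
time_s: 32.4
tcp_pos: [0.6278, -0.0105, 0.111]
tool_rot: [-180.0, 0.0, 7.2]
contact_force: [0.6, -0.2, -2.6]
width: 0.0192
grip_force: 79.9
```

```bash
python3 plan.py 592.2 -82 95 7.1
```

```text
t 32.40 tcp [627.8 -10.5 111. ] rot [-1.7999e+02  1.0000e-02  7.1700e+00] q7 -74 w 19.2 gf 80 F [ 0.6 -0.2 -2.6]
shift shares [-0.2948  0.4431  0.1064] turn share 0.0004
```

Emit:
move_arm:
  deltas:
    - [[-0.02,0.03,0],0,-1]
    - [[-0.04,0.06,0],0,-1]
    - [[-0.055,0.08,0],0,-1]
    - [[-0.06,0.093,0],0,-1]
    - [[-0.055,0.08,0],0,-1]
    - [[-0.04,0.06,0],0,-1]
    - [[-0.025,0.04,0.02],0,-1]
    - [[0,0,0.04],0,-1]
    - [[0,0,0.03],0,-1]
    - [[0,0,0.016],0,-1]
    - [[0,0,0],0,-1]
    - [[0,0,0],0,-1]

```text
time_s: 33.4
tcp_pos: [0.5926, -0.0809, 0.0945]
tool_rot: [-180.0, 0.0, 7.2]
contact_force: [-0.1, -0.0, -2.9]
width: 0.0192
grip_force: 79.9
```

```bash
python3 plan.py 592.2 -82 95 7.1;  python3 - <<'E'
from meas import *
im,d=bot.get_image("top")
P=cloud("top",d)
h=bot.observe()["tcp_pos"]; print("edge px",proj("top",np.array([[h[0]+.0118,h[1]-.0943,.058]])))
for b in buttons("top",im,P):
    if 500<b[0][0]<700: print(b)
E
```

```text
t 33.40 tcp [592.6 -80.9  94.5] rot [-1.7996e+02  2.0000e-02  7.2200e+00] q7 -67 w 19.2 gf 80 F [-0.1 -0.  -2.9]
shift shares [-0.0035  0.007  -0.0033] turn share 0.0007
edge px [[347.90006961 192.20956042]]
(array([ 669. , -216.2]), np.int32(40), array([359., 173.]), np.float64(14.4))
(array([ 622.7, -248.5]), np.int32(39), array([370., 188.]), np.float64(15.1))
(array([ 597.6, -171.9]), np.int32(23), array([345., 196.]), np.float64(69.4))
(array([ 582.6, -244.3]), np.int32(39), array([369., 201.]), np.float64(15.8))
(array([ 532.2, -483. ]), np.int32(17), array([448., 216.]), np.float64(132.8))
```

Emit:
move_arm:
  deltas:
    - [[0,0.05,0],0,-1]
    - [[0,0.1,0],0,-1]
    - [[0,0.12,0],0,-1]
    - [[0,-0.25,0],0,-1]
    - [[0,-0.03,0],0,-1]
    - [[0,0,0],0,-1]
    - [[0,0,0],0,-1]
    - [[0,0,0],0,-1]

```text
time_s: 34.12
tcp_pos: [0.5926, -0.0814, 0.0952]
tool_rot: [179.9, -0.0, 7.1]
contact_force: [-0.4, 0.1, -2.4]
width: 0.0191
grip_force: 79.9
```

```bash
python3 plan.py 592.2 -82 95 7.1;  python3 - <<'E'
from meas import *
im,d=bot.get_image("scene"); cv2.imwrite("pics/scene9.png",cv2.resize(im[150:300,200:400],None,fx=4,fy=4,interpolation=cv2.INTER_CUBIC))
im,d=bot.get_image("top")
P=cloud("top",d)
for b in buttons("top",im,P):
    if 500<b[0][0]<700: print(b)
E
```

```text
t 34.12 tcp [592.6 -81.4  95.2] rot [ 1.7994e+02 -4.0000e-02  7.1200e+00] q7 -68 w 19.1 gf 80 F [-0.4  0.1 -2.4]
shift shares [-0.0032  0.0037  0.0016] turn share 0.0001
(array([ 668.9, -216.7]), np.int32(38), array([359., 173.]), np.float64(15.4))
(array([ 623.3, -238. ]), np.int32(81), array([367., 187.]), np.float64(16.0))
(array([ 587.6, -237.1]), np.int32(73), array([367., 199.]), np.float64(17.1))
(array([ 531.5, -482.3]), np.int32(17), array([448., 216.]), np.float64(125.5))
```

View pics/scene9.png

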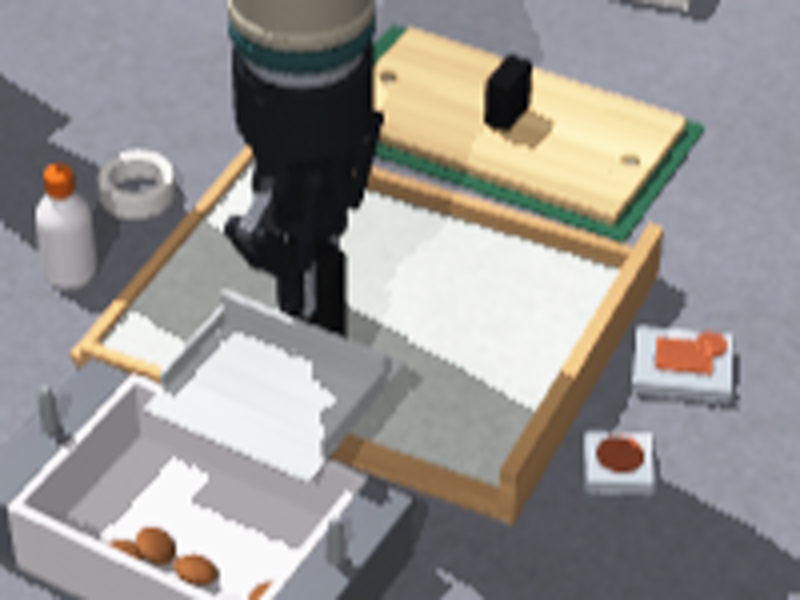

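Pan and tray are empty, and all five buttons are in the bin at (125..265, 545..590). Next I return the scoop to the tray.

Emit:
move_arm:
  deltas:
    - [[0,-0.05,-0.15],0,-1]
    - [[0,-0.05,-0.12],0,-1]
    - [[0,0,0],-0.037,-1]
    - [[0,0,0],-0.037,-1]
    - [[0,0,0],-0.037,-1]
    - [[0,0,0],-0.037,-1]
    - [[0,0,0],-0.037,-1]
    - [[0,0,0],-0.037,-1]
    - [[0,0,0],-0.037,-1]
    - [[0,0,0],-0.037,-1]
    - [[0,0,0],-0.037,-1]
    - [[0,0,0],-0.037,-1]

```text
time_s: 35.22
tcp_pos: [0.5904, -0.0668, 0.1355]
tool_rot: [180.0, 0.0, 74.0]
contact_force: [-0.9, -0.8, -2.3]
width: 0.0195
grip_force: 80.0
```

Emit:
move_arm:
  deltas:
    - [[0,0,0],-0.037,-1]
    - [[0,0,0],-0.037,-1]
    - [[0,0,0],-0.037,-1]
    - [[0,0,0],-0.037,-1]
    - [[0,0,0],-0.007,-1]
    - [[0,0,0],0,-1]
    - [[0,0,0],0,-1]

```text
time_s: 35.8
tcp_pos: [0.5904, -0.0663, 0.1354]
tool_rot: [-180.0, 0.0, 101.4]
contact_force: [-0.1, -1.0, -1.6]
width: 0.0191
grip_force: 80.0
```

```bash
python3 plan.py 513 -19 43 101.5
```

```text
t 35.80 tcp [590.4 -66.3 135.4] rot [-1.7999e+02  2.0000e-02  1.0143e+02] q7 1 w 19.1 gf 80 F [-0.1 -1.  -1.6]
shift shares [ 0.4113 -0.443   0.6162] turn share -0.0004
```

Emit:
move_arm:
  deltas:
    - [[0.08,-0.088,0],0,-1]
    - [[0.083,-0.089,0],0,-1]
    - [[0.083,-0.089,0],0,-1]
    - [[0.083,-0.089,0],0,-1]
    - [[0.082,-0.088,0.06],0,-1]
    - [[0,0,0.14],0,-1]
    - [[0,0,0.14],0,-1]
    - [[0,0,0.12],0,-1]
    - [[0,0,0.08],0,-1]
    - [[0,0,0.05],0,-1]
    - [[0,0,0.02],0,-1]
    - [[0,0,0.01],0,-1]

```text
time_s: 36.8
tcp_pos: [0.5131, -0.0186, 0.0423]
tool_rot: [-180.0, 0.0, 101.6]
contact_force: [1.2, 1.1, -1.7]
width: 0.0192
grip_force: 80.1
```

Emit:
move_arm:
  deltas:
    - [[0,0,0],0,-1]
    - [[0,0,0],0,-1]
    - [[0,0,0],0,-1]

```text
time_s: 37.05
tcp_pos: [0.5134, -0.0187, 0.0432]
tool_rot: [179.9, 0.0, 101.6]
contact_force: [-0.2, -0.2, -2.1]
width: 0.0191
grip_force: 80.1
```

Emit:
move_arm:
  deltas:
    - [[0,0,0.005],0,-1]
    - [[0,0,0.004],0,-1]
    - [[0,0,0],0,-1]
    - [[0,0,0],0,0]
    - [[0,0,0],0,1]
    - [[0,0,0],0,1]
    - [[0,0,0],0,1]
    - [[0,0,0],0,1]
    - [[0,0,-0.1],0,1]
    - [[0,0,-0.2],0,1]
    - [[0,0,-0.2],0,1]
    - [[0,0,-0.2],0,1]

```text
time_s: 38.05
tcp_pos: [0.5123, -0.0186, 0.147]
tool_rot: [-179.9, -0.0, 101.6]
contact_force: [1.0, 0.4, 0.3]
width: 0.0852
grip_force: 0.0
```

```bash
python3 - <<'E'
from meas import *
for n in("scene","top"):
    im,d=bot.get_image(n); P=cloud(n,d);z=P[...,2]
    cv2.imwrite(f"pics/{n}10.png",im)
    near=(P[...,0]>.35)&(P[...,0]<.75)&(abs(P[...,1])<.45)
    m=near&(z>.066)&(z<.086)&(P[...,1]>-.13)&(P[...,1]<.1)&(im.max(2)<70)&(P[...,0]>.4)
    if m.sum(): rect(n,big(m),P,"scoop grip")
    m=near&(z>.028)&(z<.065)&(P[...,1]>.14)&(im.max(2)<70)
    if m.sum(): rect(n,big(m),P,"cover grip")
    h=cv2.cvtColor(im,cv2.COLOR_BGR2HSV); g=(h[...,0]>10)&(h[...,0]<30)&(h[...,1]>60)&near&(P[...,1]>.14)&(z<.025)&(z>.003)
    rect(n,big(g),P,"cover")
E
python3 plan.py 527.8 216.6 130 97.9
```

```text
scene scoop grip 101 c [515.9 -18.4] size [18.6 35.5] ang 7.14 z [67.2 77.  80.9]
scene cover grip 112 c [530.  215.3] size [18.8 39.9] ang 7.84 z [28.7 46.2 54. ]
scene cover 1982 c [527.4 216.1] size [221.9 128.2] ang 8.06 z [ 6.2 11.  14.6]
top cover grip 68 c [524.3 214.1] size [16.4 31.7] ang 8.5 z [38.9 49.4 55.7]
top cover 2637 c [525.8 216. ] size [221.  121.7] ang 7.78 z [ 4.5 10.1 15.9]
t 38.15 tcp [516.  -18.5 150.2] rot [1.7951e+02 9.0000e-02 1.0162e+02] q7 -4 w 85.4 gf 0 F [ 0.9  0.1 -0.2]
shift shares [1.5192 0.3926 0.1349] turn share 0.0207
```

Emit:
move_arm:
  deltas:
    - [[0.15,0.04,0],0,1]
    - [[0.17,0.044,0],0,1]
    - [[0.17,0.044,0],0,1]
    - [[0.17,0.044,0],0,1]
    - [[0.17,0.044,0],0,1]
    - [[0.17,0.044,0],0,1]
    - [[0.17,0.044,0],0,1]
    - [[0.17,0.044,0],0,1]
    - [[0.179,0.044,0],0,1]
    - [[0,0,0.05],0.0207,1]
    - [[0,0,0.08],0,1]
    - [[0,0,0],0,1]

```text
time_s: 39.15
tcp_pos: [0.5227, 0.2162, 0.1242]
tool_rot: [-179.8, 0.1, 98.0]
contact_force: [-0.7, -1.5, 0.4]
width: 0.0853
grip_force: 0.0
```

Emit:
move_arm:
  deltas:
    - [[0,0,0],0,1]
    - [[0,0,0],0,1]
    - [[0,0,0],0,1]

```text
time_s: 39.4
tcp_pos: [0.5249, 0.216, 0.127]
tool_rot: [180.0, -0.0, 97.9]
contact_force: [-0.3, -0.6, 0.4]
width: 0.0852
grip_force: 0.0
```

```bash
python3 plan.py 527.8 216.6 15.7 97.9
```

```text
t 39.40 tcp [524.9 216.  127. ] rot [ 1.7997e+02 -1.0000e-02  9.7870e+01] q7 -29 w 85.2 gf 0 F [-0.3 -0.6  0.4]
shift shares [0.0012 0.0198 0.7418] turn share -0.0002
```

Emit:
move_arm:
  deltas:
    - [[0.001,0.02,0.1],0,1]
    - [[0,0,0.15],0,1]
    - [[0,0,0.15],0,1]
    - [[0,0,0.15],0,1]
    - [[0,0,0.1],0,1]
    - [[0,0,0.06],0,1]
    - [[0,0,0.03],0,1]
    - [[0,0,0],0,1]
    - [[0,0,0],0,-1]
    - [[0,0,0],0,-1]
    - [[0,0,0],0,-1]
    - [[0,0,0],0,-1]
  grip_force: 80

```text
time_s: 40.4
tcp_pos: [0.528, 0.2171, 0.0165]
tool_rot: [179.9, -0.0, 97.9]
contact_force: [-0.8, 0.3, 0.1]
width: 0.0389
grip_force: 0.0
```

Emit:
move_arm:
  deltas:
    - [[0,0,0],0,-1]
    - [[0,0,0],0,-1]
    - [[0,0,0],0,-1]
    - [[0,0,0],0,-1]
    - [[0,0,0],0,-1]

```text
time_s: 40.82
tcp_pos: [0.5278, 0.2171, 0.0163]
tool_rot: [179.9, -0.0, 97.9]
contact_force: [-0.2, 0.5, 6.3]
width: 0.0191
grip_force: 79.3
```

Emit:
move_arm:
  deltas:
    - [[0,0,-0.02],0,-1]
    - [[0,0,-0.06],0,-1]
    - [[0,0,-0.12],0,-1]
    - [[0,0,-0.15],0,-1]
    - [[0,0,-0.15],0,-1]
    - [[0,0,-0.15],0,-1]
    - [[0,0,-0.12],0,-1]
    - [[0,0,-0.06],0,-1]
    - [[0,0,0],0,-1]
    - [[0,0,0],0,-1]

```text
time_s: 41.65
tcp_pos: [0.5271, 0.2166, 0.1399]
tool_rot: [-180.0, 0.0, 97.9]
contact_force: [0.0, -0.1, -5.6]
width: 0.019
grip_force: 78.7
```

```bash
python3 plan.py 608.2 -209 136 97.3
```

```text
t 41.65 tcp [527.1 216.6 139.9] rot [-1.7998e+02  2.0000e-02  9.7900e+01] q7 -29 w 19.0 gf 79 F [ 0.  -0.1 -5.6]
shift shares [-2.8846  0.1453  0.026 ] turn share 0.0033
```

Emit:
move_arm:
  deltas:
    - [[-0.06,0.003,0],0,-1]
    - [[-0.12,0.006,0],0,-1]
    - [[-0.17,0.009,0],0,-1]
    - [[-0.17,0.009,0],0,-1]
    - [[-0.17,0.009,0],0,-1]
    - [[-0.17,0.009,0],0,-1]
    - [[-0.17,0.009,0],0,-1]
    - [[-0.17,0.009,0],0,-1]
    - [[-0.17,0.009,0],0,-1]
    - [[-0.17,0.009,0],0,-1]
    - [[-0.17,0.009,0],0,-1]
    - [[-0.17,0.009,0],0,-1]

```text
time_s: 42.65
tcp_pos: [0.5796, -0.0626, 0.1383]
tool_rot: [-179.8, -0.0, 97.9]
contact_force: [0.1, 0.4, -5.6]
width: 0.0192
grip_force: 78.7
```

Emit:
move_arm:
  deltas:
    - [[-0.17,0.009,0],0,-1]
    - [[-0.17,0.009,0],0,-1]
    - [[-0.17,0.008,0],0,-1]
    - [[-0.17,0.008,0],0,-1]
    - [[-0.15,0.008,0],0,-1]
    - [[-0.11,0.006,0],0,-1]
    - [[-0.06,0.003,0],0,-1]
    - [[0,0,0],0.0033,-1]
    - [[0,0,0],0,-1]
    - [[0,0,0],0,-1]
    - [[0,0,0],0,-1]

```text
time_s: 43.57
tcp_pos: [0.6091, -0.2055, 0.1399]
tool_rot: [-180.0, -0.1, 97.5]
contact_force: [0.3, 0.2, -3.5]
width: 0.0192
grip_force: 78.5
```

```bash
cat > hole.py <<'E'
from meas import *
import sys
for n in("top","scene"):
    im,d=bot.get_image(n); P=cloud(n,d);z=P[...,2]; t=bot.observe()["tcp_pos"][2]
    top=t-.012+.008
    h=cv2.cvtColor(im,cv2.COLOR_BGR2HSV)
    m=(abs(z-top)<.008)&(P[...,1]<-.12)&(P[...,1]>-.32)&(P[...,0]>.45)&(P[...,0]<.75)&(h[...,0]>8)&(h[...,0]<32)&(h[...,1]>60)
    rect(n,big(m),P,"cover")
    if n=="scene": cv2.imwrite("pics/"+sys.argv[1],cv2.resize(im[170:320,180:330],None,fx=4,fy=4,interpolation=cv2.INTER_CUBIC))
E
python3 hole.py sceneA.png; python3 plan.py 608.2 -209 136 97.3
```

```text
top cover 1512 c [ 604.5 -184.5] size [220.5  83.3] ang 5.67 z [129.2 133.5 138.6]
scene cover 3639 c [ 608.  -207.8] size [223.9 121.3] ang 7.15 z [131.5 134.5 137. ]
t 43.67 tcp [ 609.3 -206.3  140.2] rot [ 1.800e+02 -4.000e-02  9.744e+01] q7 11 w 19.2 gf 78 F [-0.6 -0.3 -4.6]
shift shares [-0.0172 -0.0096  0.0281] turn share 0.0008
```

View pics/sceneA.png

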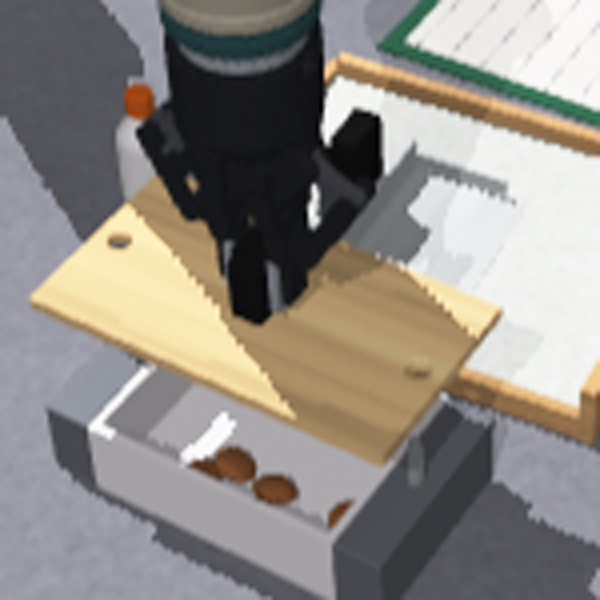

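Emit:
move_arm:
  deltas:
    - [[-0.007,-0.007,0.03],0.0006,-1]
    - [[0,0,0.06],0,-1]
    - [[0,0,0.06],0,-1]
    - [[0,0,0.06],0,-1]
    - [[0,0,0.04],0,-1]
    - [[0,0,0.03],0,-1]
    - [[0,0,0],0,-1]
    - [[0,0,0],0,-1]
    - [[0,0,0],0,-1]

```text
time_s: 44.42
tcp_pos: [0.6087, -0.2091, 0.0984]
tool_rot: [180.0, 0.0, 97.2]
contact_force: [1.1, 0.6, -4.4]
width: 0.0189
grip_force: 78.6
```

```bash
python3 plan.py 608.3 -207.4 90 97.3; python3 hole.py sceneB.png
```

```text
t 44.42 tcp [ 608.7 -209.1   98.4] rot [1.7996e+02 1.0000e-02 9.7200e+01] q7 10 w 18.9 gf 79 F [ 1.1  0.6 -4.4]
shift shares [ 0.0115 -0.0011  0.056 ] turn share -0.0005
top cover 1418 c [ 605.  -192.7] size [219.7  90.1] ang 6.8 z [87.7 92.2 97.4]
scene cover 3502 c [ 608.9 -210.8] size [221.7 122. ] ang 8.09 z [89.7 93.1 95.8]
```

View pics/sceneB.png

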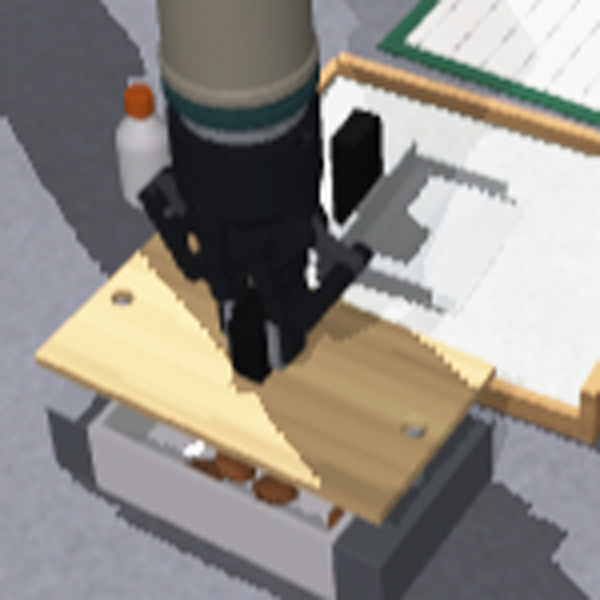

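Emit:
move_arm:
  deltas:
    - [[0.0115,-0.003,0],0,-1]
    - [[0,0,0],0,-1]
    - [[0,0,0],0,-1]
    - [[0,0,0],0,-1]

```text
time_s: 44.85
tcp_pos: [0.6077, -0.2074, 0.0983]
tool_rot: [180.0, 0.0, 97.2]
contact_force: [0.5, -0.5, -3.0]
width: 0.0192
grip_force: 78.6
```

```bash
python3 plan.py 608.3 -207.4 90 97.3
python3 - <<'E'
from meas import *
# holes: dark/grey blobs in the plate, scene camera; compare with pins located at (515.4,-222.2),(703,-198.9) scene-measured
im,d=bot.get_image("scene"); t=bot.observe()["tcp_pos"][2]; top=t-.005
for p in ([.5154,-.2222],[.703,-.1989]):
    u,v=proj("scene",np.array([[p[0],p[1],top]]))[0]; 
    w=im[int(v)-8:int(v)+9,int(u)-10:int(u)+11].astype(int); h=cv2.cvtColor(w.astype(np.uint8),cv2.COLOR_BGR2HSV)
    m=(h[...,1]<70)
    k,l,s,c=cv2.connectedComponentsWithStats(m.astype(np.uint8))
    for i in range(1,k): 
        if 4<s[i,4]<80:
            uv=c[i]+[int(u)-10,int(v)-8]; print(s[i],np.round(uv,1),"pin px",round(u,1),round(v,1),"world",np.round(onplane("scene",uv,top)*1000,1))
E
```

```text
t 44.85 tcp [ 607.7 -207.4   98.3] rot [1.7998e+02 1.0000e-02 9.7210e+01] q7 10 w 19.2 gf 79 F [ 0.5 -0.5 -3. ]
shift shares [-0.0005  0.0039  0.0554] turn share -0.0005
[ 8  8  5  3 12] [283.2 276.9] pin px 283.0 276.5 world [ 704.  -199.7   93.2]
[15  9  6  8 29] [291.2 281.6] pin px 283.0 276.5 world [ 725.2 -199.7   93.2]
```

Emit:
move_arm:
  deltas:
    - [[0,0,0.02],0,-1]
    - [[0,0,0.02],0,-1]
    - [[0,0,0.02],0,-1]
    - [[0,0,0],0,-1]
    - [[0,0,0],0,-1]
    - [[0,0,0],0,-1]

```text
time_s: 45.4
tcp_pos: [0.6075, -0.2074, 0.089]
tool_rot: [-180.0, -0.0, 97.2]
contact_force: [0.6, -0.1, -4.2]
width: 0.019
grip_force: 78.6
```

Run:
```python
from h import *
s=bot.observe(); print(np.round(s["tcp_pos"]*1000,1),np.round(s["contact_force"],1),np.round(s["wrist_torque"],2),np.round(s["tool_rot"],2))
```

```text
[ 607.5 -207.4   89. ] [ 0.6 -0.1 -4.2] [-0.06  0.02  0.02] [-1.7999e+02 -1.0000e-02  9.7210e+01]
```

Emit:
move_arm:
  deltas:
    - [[0,0,0.015],0,-1]
    - [[0,0,0.015],0,-1]
    - [[0,0,0.015],0,-1]
    - [[0,0,0],0,-1]
    - [[0,0,0],0,-1]

```text
time_s: 45.82
tcp_pos: [0.6075, -0.2075, 0.0822]
tool_rot: [-180.0, 0.0, 97.2]
contact_force: [0.1, -0.4, -4.9]
width: 0.0187
grip_force: 78.5
```

Run:
```python
from h import *
s=bot.observe(); print(np.round(s["tcp_pos"]*1000,1),np.round(s["contact_force"],1),np.round(s["wrist_torque"],2),np.round(s["tool_rot"],2))
```

```text
[ 607.5 -207.5   82.2] [ 0.1 -0.4 -4.9] [-0.07 -0.01 -0.04] [-179.99    0.     97.2 ]
```

Emit:
move_arm:
  deltas:
    - [[0,0,0.02],0,-1]
    - [[0,0,0.02],0,-1]
    - [[0,0,0.02],0,-1]
    - [[0,0,0.02],0,-1]
    - [[0,0,0.015],0,-1]
    - [[0,0,0.015],0,-1]
    - [[0,0,0],0,-1]
    - [[0,0,0],0,-1]
    - [[0,0,0],0,-1]

```text
time_s: 46.57
tcp_pos: [0.6076, -0.2075, 0.0659]
tool_rot: [-180.0, 0.0, 97.2]
contact_force: [0.0, 0.1, -5.1]
width: 0.0192
grip_force: 78.5
```

Emit:
move_arm:
  deltas:
    - [[0,0,0.007],0,-1]
    - [[0,0,0.007],0,-1]
    - [[0,0,0.005],0,-1]
    - [[0,0,0],0,-1]
    - [[0,0,0],0,-1]
    - [[0,0,0],0,-1]

```text
time_s: 47.07
tcp_pos: [0.6078, -0.2073, 0.0643]
tool_rot: [180.0, 0.0, 97.2]
contact_force: [-2.1, 1.6, 5.3]
width: 0.0194
grip_force: 80.0
```

Emit:
move_arm:
  deltas:
    - [[0,0,0],0,-0.3]
    - [[0,0,0],0,0.3]
    - [[0,0,0],0,1]
    - [[0,0,0],0,1]
    - [[0,0,0],0,1]
    - [[0,0,0],0,1]
    - [[0,0,-0.1],0,1]
    - [[0,0,-0.2],0,1]
    - [[0,0,-0.2],0,1]
    - [[0,0,-0.2],0,1]
    - [[0,0,-0.2],0,1]
    - [[0,0,0],0,1]

```text
time_s: 48.07
tcp_pos: [0.6115, -0.2081, 0.2046]
tool_rot: [179.4, 0.2, 97.2]
contact_force: [1.2, -0.1, 0.2]
width: 0.0854
grip_force: 0.0
```

Run:
```python
from meas import *
s=bot.observe(); print(s["time_s"],np.round(s["tcp_pos"]*1000,1),s["width"])
for n in("scene","top"):
    im,d=bot.get_image(n); P=cloud(n,d);z=P[...,2]
    near=(P[...,0]>.45)&(P[...,0]<.75)&(abs(P[...,1])<.45)
    m=big(near&(z>.05)&(z<.066)&(P[...,1]<-.12)); rect(n,m,P,"cover")
    A=np.c_[P[m][:,:2],np.ones(m.sum())]; c=np.linalg.lstsq(A,P[m][:,2],rcond=None)[0]; print("tilt",np.round(c[:2],3))
    m=near&(z>.066)&(z<.086)&(P[...,1]>-.13)&(P[...,1]<.1)&(im.max(2)<70)
    if m.sum(): rect(n,big(m),P,"scoop grip")
    if n=="scene": cv2.imwrite("pics/sceneC.png",cv2.resize(im[150:300,180:380],None,fx=4,fy=4,interpolation=cv2.INTER_CUBIC))
```

```text
48.0667 [ 611.5 -208.1  204.6] 0.08543951347697218
scene cover 4042 c [ 607.5 -207.7] size [224.  127.2] ang 7.07 z [54.6 58.8 61.8]
tilt [-0.004  0.01 ]
top cover 1789 c [ 604.4 -190.8] size [220.6  88.5] ang 7.34 z [52.5 57.8 63.5]
tilt [-0.002  0.002]
top scoop grip 62 c [509.7 -17.3] size [16.6 31.2] ang 14.6 z [72.4 78.  82.9]
```

View pics/sceneC.png

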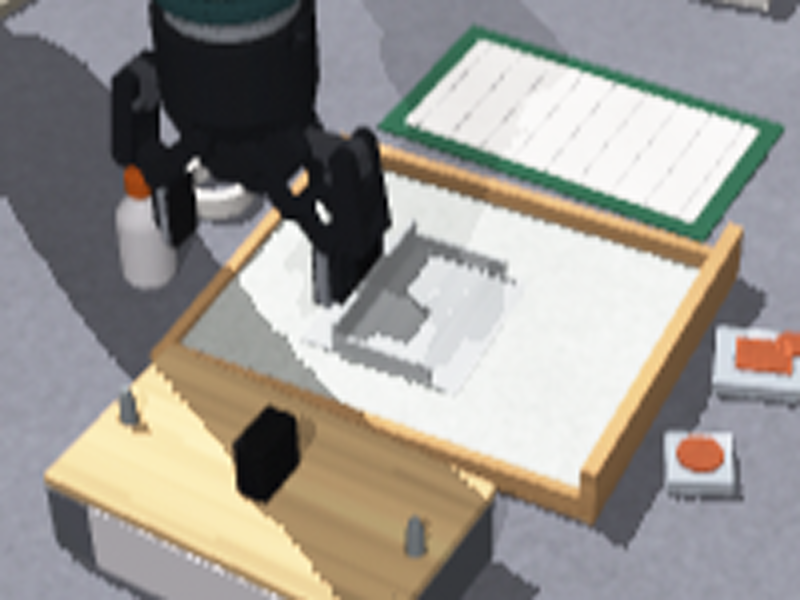

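The cover is home: pins show through at (128,408) and (415,537), and it sits level at z≈58. The scoop lies flat in the empty tray, and the gripper is clear of everything.

```bash
python3 -c "
from workcell import bot; print(bot.finish_job())"
```

```text
the job is handed in; nothing more can be done
None
```

The job is handed in, with no verdict returned: all five buttons are in the bin, the scoop lies flat in the empty tray and the cover is home over both pins, but the arm could not tilt, so the buttons went in by a short forward-and-back stroke of the level scoop over the bin instead of tipping.

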